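Swap the burnt card and close the instrument

ROBOT

A 6-joint arm with a two-finger parallel gripper is mounted at the origin on the work surface. World frame = base frame: x ahead of the robot, y to its left, z up, the work surface at z = 0. Lengths are in m, angles in rad, forces in N, time in s.
With the tool pointing down it reaches from about 0.35 to 0.975 m from the base axis. Payload 4.9 kg.
Tool frame: the origin (TCP) lies at the very end of the fingers, on their centre line; the grasp point (between the pads) lies 19 mm behind it; z points along the fingers, y is the direction in which the jaws open and shut (so a half turn about z gives the same grasp; the last joint's range is limited). The gripper opens to 85 mm and grips with 20 to 120 N. Pads are 22 mm wide; open, the fingers measure 114 mm over their backs; the gripper's body (76 mm by 85 mm) begins 54 mm behind the grasp point. The pads swing forward as they close: fully open they stand 13 mm farther back than shut.
Start: joints at [1.049, 0.053, 1.613, -0, 1.476, -0.119], TCP at [0.245, 0.575, 0.207] pointing down, gripper open.
Joint ranges: [-3.01, 3.01], [-1.01, 2.22], [0.06, 2.58], [-1.02, 4.17], [0.09, 2.62], [-3.14, 3.14]. Speed limits (rad/s): [2.57, 2.57, 3.14, 3.14, 3.14, 3.14].

INTERFACE

Orientations are given as a rotation vector (axis times angle).
In Python, from station import sensors, optics, ticket gives the robot as it stands.
- The arm moves only by the tool move_arm, never from a script. Its argument "plan" is text: rows parted by semicolons, each of 5 numbers parted by spaces: the shift along the tool's x, y, z in m, then the turn about the tool's z in rad, then the closure in counts, from 0 (fully open) to 255 (shut). In form: dx dy dz turn grip; .... A call has 1 to 12 rows; each row is the pose to reach, as a shift and turn from the pose measured when the call began, along the tool's axes at that moment; what a row does not reach only later rows make up. A row lasts 1/8 s, in which the tool goes at most 62.5 mm and 10.7 degrees, less where a joint would pass 70% of its speed; a pose out of reach is approached as far as the arm can. A call with a gripper value outside its range is refused whole. The fingers move at their own pace and stop on an object; "force" is the grip in N (left out, the last holds). Time passes only in rows, so rows that repeat a pose let the fingers close. It gives the time, the measured TCP pose, the force and the opening at its end, in the units of the state.
- sensors.get_obs(): the state, without advancing time (a new reading comes with each control period).
- optics.get_image(name): name is "side" or "top" or "wrist"; returns (picture, depth): 480x640x3 uint8, blue, green, red; 480x640 float32, m along the optical axis (not along the pixel's ray), 0 where there is no reading.
- optics.camera_model(name): a dict with "K" (3x3 intrinsics, pixels), "k1" (the pictures are not rectified: a ray, as slopes to the right and down, at radius r is drawn at 1 + k1 r^2 times it, then the intrinsics apply), "extrinsics" (4x4, takes a point from camera to world coordinates); the wrist camera has in their place "mount" (4x4, takes a point from camera to tool coordinates, whose origin is the TCP and whose axes are the flange's). Camera axes: x right, y down, z forward; pixel columns grow to the right and rows downward; lengths in m; the calibration is good to about 2 mm. A picture is of the moment at which its call begins: read the wrist's pose just before it. camera_model takes no time and is no camera call.
- ticket.finish_job(): hands the job in, once; it reports no verdict.
The state is a dict: "t": time; "q": joint angles; "dq": joint speeds; "effort": joint torques, N m; "tool_pos": TCP position; "tool_rot": TCP orientation; "contact_force": force on the tool from outside, world axes, zero at the start; "wrist_torque": the same for the moment, N m; "opening": finger opening in m.
Only numpy, scipy, OpenCV 4.12 (cv2) and the standard library are available. Lean on these libraries where they do the work, as an engineer would, in place of code of your own. Each camera call takes 0.05 s, during which the arm holds its last target. There are 200 camera calls.

TASK

Repair the open instrument: pull the burnt card (red tape on its terminal block) out of the case and stand it in the red bay of the card rack, leaving the good card where it is, then stand every new card from the rack upright in a free card slot of the case with its terminal block towards the front panel, and stand the rear panel in the slot at the open rear with its sockets facing out. All of them must be right down on the floor of their slots; then set the cover on the case rim down, vents at the rear, fully seated on the shoulder all round, and last swing both side latches up against it. Do not disturb the other things on the bench.

Things in the scene. Friction and masses are not known exactly. Their poses are not given: they have to be found in the camera images.
- case: Lower half of a cream instrument case, fixed, open above; 220 (x) x 120 mm (y). Origin on the table under the middle of its slots. +x points to the dark front panel (fixed, x = 105 to 109 mm, top 74 mm up), -x to the open rear. Floor 4 mm thick. Five slots lie across it, 40 mm apart: the rear panel's at x = -80, card slots at -40, 0, 40, 80 mm. Side walls y = +-48 to 52 mm, 32 mm high.
- case_rear_slot (a point): Middle of the rear panel's slot, on the floor of the case, 4 mm above the table. Each slot is a pair of upright U channels for the two ends of a card: 5 mm wide up to 30 mm above the floor, then flaring to about 15 mm wide at 38 mm above it. The channels reach inwards to y = +-36 mm; the side walls leave 96 mm for a card's length. Axes as the case's.
- case_slot1 (a point): Middle of card slot 1 (counted from the rear), on the floor of the case, 4 mm above the table. x points to the front panel, y along the slot. Shape as told for case_rear_slot.
- case_slot2 (a point): Middle of card slot 2 (counted from the rear), on the floor of the case, 4 mm above the table. x points to the front panel, y along the slot. Shape as told for case_rear_slot.
- case_slot3 (a point): Middle of card slot 3 (counted from the rear), on the floor of the case, 4 mm above the table. x points to the front panel, y along the slot. Shape as told for case_rear_slot.
- case_slot4 (a point): Middle of card slot 4 (counted from the rear), on the floor of the case, 4 mm above the table. x points to the front panel, y along the slot. Shape as told for case_rear_slot.
- case_front (a point): Middle of the fixed front panel, 30 mm above the table: shows which way the front lies.
- case_seat (a point): Where the cover's origin lies when seated: middle of the case's outline, 11 mm to the front of the case's origin, 24 mm above the table at the height of the shoulder (y = +-52 to 60 mm outside the side walls) that carries the rim. Corner bosses on the shoulder, 34 mm up, stand 208 mm apart along x; the seated cover has 4 mm of play along x and 3 mm along y each way.
- rack: Black antistatic card rack, fixed, 200 (x) x 112 mm (y), side walls 28 mm high, with five slots like the case's (same channels, floor 4 mm above the table) at x = -80, -40, 0, 40 and 80 mm. Origin on the table under its middle. The bay at x = -80 mm, red channels and red floor, is for rejects and starts empty. New cards and the rear panel stand in the others.
- rack_red_bay (a point): Middle of the red reject bay, on the floor of the rack, 4 mm above the table.
- card_burnt: Burnt plug-in card, red tape over its block; starts upright in a case slot. Green board 90 (y) x 60 (z) x 3 mm (x), lowest 10 mm a tongue 66 mm wide. Terminal block 40 (y) x 9 x 16 mm (z) on the +x side at the middle of the top edge: there x is -1.5 to 10.5 mm, z 44 to 60; grip across it from above. 60 g. Origin: middle of the board's bottom edge. Cards may lean 6 degrees in a slot.
- card_good: Plug-in card of the same size and shape as card_burnt (board 90 x 60 x 3 mm standing on edge, block on its +x side at the top, grip 12 mm). Sound, without tape; starts in a case slot and stays there.
- card_new_a: Plug-in card of the same size and shape as card_burnt (board 90 x 60 x 3 mm standing on edge, block on its +x side at the top, grip 12 mm). A new one, starting upright in the rack; may be absent.
- card_new_b: Plug-in card of the same size and shape as card_burnt (board 90 x 60 x 3 mm standing on edge, block on its +x side at the top, grip 12 mm). A new one, starting upright in the rack; may be absent.
- card_new_c: Plug-in card of the same size and shape as card_burnt (board 90 x 60 x 3 mm standing on edge, block on its +x side at the top, grip 12 mm). A new one, starting upright in the rack; may be absent.
- rear_panel: Bare metal rear panel, upright in the rack: 3 mm sheet (x), 66 mm high (z), 90 mm wide (y), 100 mm from 42 mm up. Sockets (black, two gold) on its outer face (-x). A flange 60 (y) x 9 x 12 mm (z) along the top of its inner face (+x): there x is -1.5 to 10.5 mm, z 54 to 66; grip across it from above. 80 g. Origin: middle of the sheet's bottom edge.
- cover: Cream cover, a U of sheet open below and at both ends, rim down on the table: 200 (x) x 116 (y) x 53 mm high, 3 mm skirts 110 mm apart. Black handle along x over the middle of the top: bar 110 x 12 (y) x 12 mm, z 75 to 87 mm, on a post at each end (x = +-43 to 55 mm), 22 mm of air under it. Vent strips across the top at its rear end (-x). About 350 g. Origin: middle, at the rim.
- latch_left (a joint): Angle of the left latch, rad: 0 = upright, closed against the cover's skirt; 0.5 to 0.8 = open, leaning outwards. Steel lever with orange tip on the case's +y side, level with case_seat along x: 30 mm wide, 44 mm long, 3 mm thick, hinged along x 63.5 mm from the case's middle line, 18 mm above the table. Stays where left; 1 N at the tip moves it: push from outside.
- latch_right (a joint): Angle of the right latch, rad: 0 = upright, closed against the cover's skirt; 0.5 to 0.8 = open, leaning outwards. Steel lever with orange tip on the case's -y side, level with case_seat along x: 30 mm wide, 44 mm long, 3 mm thick, hinged along x 63.5 mm from the case's middle line, 18 mm above the table. Stays where left; 1 N at the tip moves it: push from outside.
- multimeter: bystander: yellow handheld multimeter lying flat, 150 x 74 x 30 mm; origin at its underside. Leave it alone.
- tape_roll: bystander: roll of green tape lying flat, 90 mm across, 24 mm high; origin at its underside. Leave it alone.
- screwdriver: bystander: red-handled screwdriver, 190 mm long, lying; origin at its underside. Leave it alone.
- flux_bottle: bystander: small amber flux bottle with white cap, 38 mm across, 85 mm tall; origin at its underside. Leave it alone.
- screw_dish: bystander: small steel dish, 70 mm across, 22 mm high; origin at its underside. Leave it alone.
Things that resemble listed ones, but are neither listed nor needed, are in the scene too. What is shaped like the rear_panel but pink is not meant. What is shaped like the card_new_a but pink is not meant.

How it is judged:
On the way, in this order (a step that is already met when the one before it is completed fails the run):
1. the burnt card stands in the red bay, and every new card and the rear panel stand in their slots of the case, right way round (horizontal distance between card_burnt and rack_red_bay below 0.006 m and z of card_burnt in the frame of rack_red_bay between -0.004 and 0.004 m and angle between each of card_burnt, rear_panel, card_good's own z axis and vertical below 0.15 rad and linear speed of each of card_burnt, card_new_a, card_new_b, card_new_c, rear_panel below 0.02 m/s and ((horizontal distance between card_new_a and case_slot1 below 0.006 m and z of card_new_a in the frame of case_slot1 between -0.004 and 0.004 m and angle between card_new_a's own z axis and vertical below 0.15 rad) or (horizontal distance between card_new_a and case_slot2 below 0.006 m and z of card_new_a in the frame of case_slot2 between -0.004 and 0.004 m and angle between card_new_a's own z axis and vertical below 0.15 rad) or (horizontal distance between card_new_a and case_slot3 below 0.006 m and z of card_new_a in the frame of case_slot3 between -0.004 and 0.004 m and angle between card_new_a's own z axis and vertical below 0.15 rad) or (horizontal distance between card_new_a and case_slot4 below 0.006 m and z of card_new_a in the frame of case_slot4 between -0.004 and 0.004 m and angle between card_new_a's own z axis and vertical below 0.15 rad)) and x of case_front in the frame of card_new_a above 0.015 m and ((horizontal distance between card_new_b and case_slot1 below 0.006 m and z of card_new_b in the frame of case_slot1 between -0.004 and 0.004 m and angle between card_new_b's own z axis and vertical below 0.15 rad) or (horizontal distance between card_new_b and case_slot2 below 0.006 m and z of card_new_b in the frame of case_slot2 between -0.004 and 0.004 m and angle between card_new_b's own z axis and vertical below 0.15 rad) or (horizontal distance between card_new_b and case_slot3 below 0.006 m and z of card_new_b in the frame of case_slot3 between -0.004 and 0.004 m and angle between card_new_b's own z axis and vertical below 0.15 rad) or (horizontal distance between card_new_b and case_slot4 below 0.006 m and z of card_new_b in the frame of case_slot4 between -0.004 and 0.004 m and angle between card_new_b's own z axis and vertical below 0.15 rad)) and x of case_front in the frame of card_new_b above 0.015 m and ((horizontal distance between card_new_c and case_slot1 below 0.006 m and z of card_new_c in the frame of case_slot1 between -0.004 and 0.004 m and angle between card_new_c's own z axis and vertical below 0.15 rad) or (horizontal distance between card_new_c and case_slot2 below 0.006 m and z of card_new_c in the frame of case_slot2 between -0.004 and 0.004 m and angle between card_new_c's own z axis and vertical below 0.15 rad) or (horizontal distance between card_new_c and case_slot3 below 0.006 m and z of card_new_c in the frame of case_slot3 between -0.004 and 0.004 m and angle between card_new_c's own z axis and vertical below 0.15 rad) or (horizontal distance between card_new_c and case_slot4 below 0.006 m and z of card_new_c in the frame of case_slot4 between -0.004 and 0.004 m and angle between card_new_c's own z axis and vertical below 0.15 rad)) and x of case_front in the frame of card_new_c above 0.015 m and horizontal distance between rear_panel and case_rear_slot below 0.006 m and z of rear_panel in the frame of case_rear_slot between -0.004 and 0.004 m and x of case_front in the frame of rear_panel above 0.12 m and distance of card_good from where it was at the start of the episode below 0.008 m), for 0.2 s.
2. the cover is seated on the case, rim down, vents at the rear (horizontal distance between cover and case_seat below 0.008 m and z of cover in the frame of case_seat between -0.003 and 0.003 m and angle between cover's own z axis and vertical below 0.04 rad and angle between the x axis of cover and the x axis of case, either way round below 0.07 rad and x of case_front in the frame of cover above 0.05 m and linear speed of cover below 0.02 m/s), for 0.2 s.
3. both latches are swung up, closed (value of joint each of latch_left, latch_right below 0.15 rad), for 0.2 s.
At the end, for the whole second after the job is handed in: Burnt card in the red bay, new cards and rear panel in case slots, right way round (6 mm of the middle, 4 mm of the floor, 8 degrees of upright); good card not moved (8 mm); cover on shoulder, vents rear (8 mm, 3 mm in height, 2 degrees level, 4 in yaw); latches under 0.15 rad; all at rest (all of step 1 and all of step 2 and all of step 3); the robot touches nothing.
It fails at once if the good card is moved more than 30 mm (distance of card_good from where it was at the start of the episode above 0.03 m).
It fails at once if a bystander is knocked more than 40 mm aside (distance of any of multimeter, tape_roll, screwdriver, flux_bottle, screw_dish from where it was at the start of the episode above 0.04 m).
It fails at once if the flux bottle is tipped (angle between flux_bottle's own z axis and vertical above 0.6 rad).
Of card_new_a, card_new_b, card_new_c only 1 to 3 are there at a start; the rules pass over those that are not, and their reading is None.
At some moment in a run one of cover may be knocked a few centimetres aside while the robot is not near it.
It also fails if it takes over 210 s, if anything falls off the work surface, if the arm or the gripper's body presses on something with over 40 N, if the wrist force passes 120 N, or if a joint passes its speed limit or range.

## Working session

There is one attempt and no reset: what is moved stays moved. The work goes in short steps, Python scripts to look and compute and a tool call to move; the robot and the scene stay as the last step left them, time stands still between calls to the robot, and variables do not carry over. Pictures are saved under pics/ and viewed, about 12 in all and at most 16, crops included, and the job is handed in when it is done.

Besides the shell and the picture viewer there is one more tool, called after "Call:" by a JSON object that holds its "name" and its "arguments", one argument or row to a line. move_arm: Moves the arm, as the interface text tells. Its arguments: {"type":"object","properties":{"plan":{"type":"string"},"force":{"type":"number"}},"required":["plan"]}

```bash
ls; mkdir -p pics; cat > h.py <<'E'
import numpy as np, cv2
from station import sensors, optics, ticket
from scipy.spatial.transform import Rotation as R
def snap(n):
    s=sensors.get_obs(); im,d=optics.get_image(n); m=optics.camera_model(n)
    if 'mount' in m:
        T=np.eye(4);T[:3,:3]=R.from_rotvec(s['tool_rot']).as_matrix();T[:3,3]=s['tool_pos'];E=T@np.array(m['mount'])
    else: E=np.array(m['extrinsics'])
    return im,d,np.array(m['K']),m['k1'],E
def cloud(d,K,k1,E):
    v,u=np.mgrid[0:480,0:640].astype(float)
    p=cv2.undistortPoints(np.stack([u.ravel(),v.ravel()],1)[:,None],K,np.array([k1,0,0,0,0.]))[:,0]
    z=d.ravel(); P=np.c_[p*z[:,None],z]@E[:3,:3].T+E[:3,3]
    P[z==0]=np.nan
    return P.reshape(480,640,3)
def proj(P,K,k1,E):
    Q=(np.atleast_2d(P)-E[:3,3])@E[:3,:3]
    return cv2.projectPoints(Q,np.zeros(3),np.zeros(3),K,np.array([k1,0,0,0,0.]))[0][:,0]
E
python3 - <<'E'
from h import *
print(sensors.get_obs())
for n in ['top','side','wrist']:
    a=snap(n); cv2.imwrite(f'pics/{n}0.png',a[0]); np.savez(f'{n}0.npz',im=a[0],d=a[1],K=a[2],k1=a[3],E=a[4]); print(n,a[2].tolist(),a[3],a[4].round(3).tolist())
E
```

```text
pics
{'t': 0.0, 'q': array([ 1.04900025e+00,  5.33451726e-02,  1.61430504e+00,  1.26054741e-05,
        1.47603352e+00, -1.19022088e-01]), 'dq': array([ 0.00050938,  0.00013101,  0.00010191,  0.00045887, -0.0011825 ,
        0.00066494]), 'effort': array([-1.25024893e-03, -3.93687129e+01, -3.70172381e+01, -1.11821232e-04,
        7.29892374e-03, -1.10685187e-05]), 'tool_pos': array([0.24464674, 0.5743829 , 0.20616374]), 'tool_rot': array([-0.62827544, -3.07744248,  0.00311062]), 'contact_force': array([ 0.36751783, -0.10862621,  1.00459856]), 'wrist_torque': array([ 0.01989386,  0.03477958, -0.03108164]), 'opening': 0.085086659832676}
top [[598.2630251276652, 0.0, 320.1920246495541], [0.0, 598.2630251276652, 230.43730531066726], [0.0, 0.0, 1.0]] -0.049841674289741816 [[-0.013, -0.982, 0.188, 0.303], [-1.0, 0.01, -0.02, -0.057], [0.018, -0.188, -0.982, 1.381], [0.0, 0.0, 0.0, 1.0]]
side [[611.2886213975486, 0.0, 326.9487270318062], [0.0, 611.2886213975486, 230.71066486585482], [0.0, 0.0, 1.0]] -0.01482175223773514 [[0.987, -0.111, 0.116, 0.416], [-0.16, -0.725, 0.67, -1.026], [0.01, -0.68, -0.733, 1.092], [0.0, 0.0, 0.0, 1.0]]
wrist [[372.33315593956377, 0.0, 323.16876702514736], [0.0, 372.33315593956377, 231.26925538440094], [0.0, 0.0, 1.0]] 0.003964840197924059 [[0.393, 0.877, 0.276, 0.174], [0.919, -0.374, -0.12, 0.605], [-0.002, 0.301, -0.954, 0.373], [0.0, 0.0, 0.0, 1.0]]
```

View pics/top0.png

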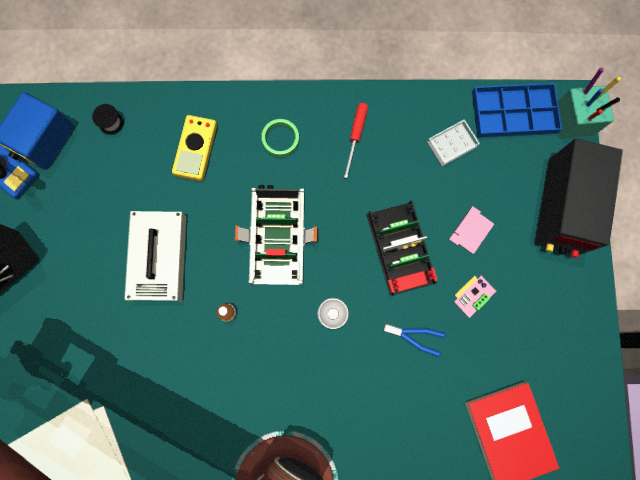

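View pics/side0.png

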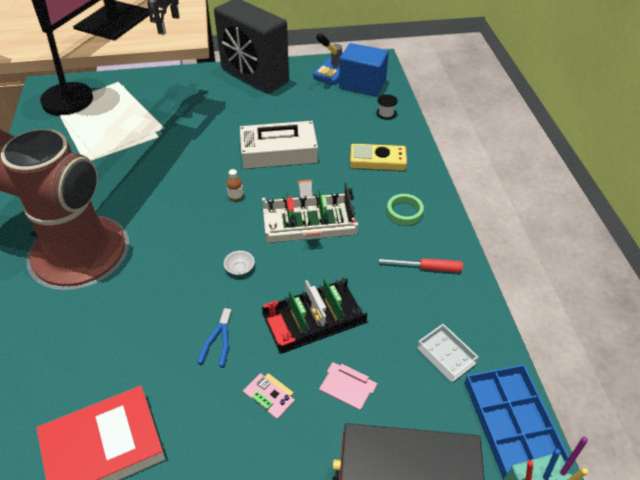

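The top view shows:
- the case at (277,236), with its dark front panel at the top (+x) and its latches at (240,234) and (312,234)
- the rack at (402,248), with the red bay at (412,280)
- the cover at (155,256), with its vents at the bottom

Look-alikes are the pink panel at (472,230) and the pink card at (476,296). I'll look closer at the case and rack.

```bash
python3 - <<'E'
from h import *
a=np.load('top0.npz'); im=a['im']
c=np.hstack([cv2.resize(im[175:300,225:325],None,fx=4,fy=4,interpolation=2),cv2.resize(im[190:315,355:455],None,fx=4,fy=4,interpolation=2)])
cv2.imwrite('pics/c1.png',c)
P=cloud(a['d'],a['K'],float(a['k1']),a['E'])
print('table',np.nanmedian(P[330:350,200:230,2]))
def show(u0,u1,v0,v1,s):
    for v in range(v0,v1,s): print(v,' '.join('%3.0f'%(1000*P[v,u,2]) for u in range(u0,u1,s)))
# case/rack/cover footprint
def rect(u0,u1,v0,v1,lo,hi):
    q=P[v0:v1,u0:u1].reshape(-1,3); q=q[(q[:,2]>lo)&(q[:,2]<hi)]
    r=cv2.minAreaRect((q[:,:2]*1000).astype(np.float32)); print(len(q),r, 'meanxy',q.mean(0).round(4))
rect(118,195,200,310,.04,.06)   # cover top
rect(118,195,200,310,.08,.095)  # handle
rect(245,308,180,290,.02,.045)
rect(360,445,195,300,.015,.04)
E
```

```text
table 0.0012510932393623442
4223 ((504.705078125, 290.30694580078125), (117.92882537841797, 202.62319946289062), 88.49264526367188) meanxy [0.5027 0.2885 0.0541]
298 ((504.89495849609375, 291.4986877441406), (14.221990585327148, 111.45207214355469), 89.09320831298828) meanxy [0.5033 0.2903 0.0876]
1687 ((551.5810546875, 17.007461547851562), (142.8275604248047, 220.09280395507812), 88.78739166259766) meanxy [0.5541 0.0148 0.0306]
848 ((522.2103881835938, -272.78643798828125), (199.73858642578125, 107.13934326171875), 14.403857231140137) meanxy [ 0.5201 -0.2708  0.0297]
```

View pics/c1.png

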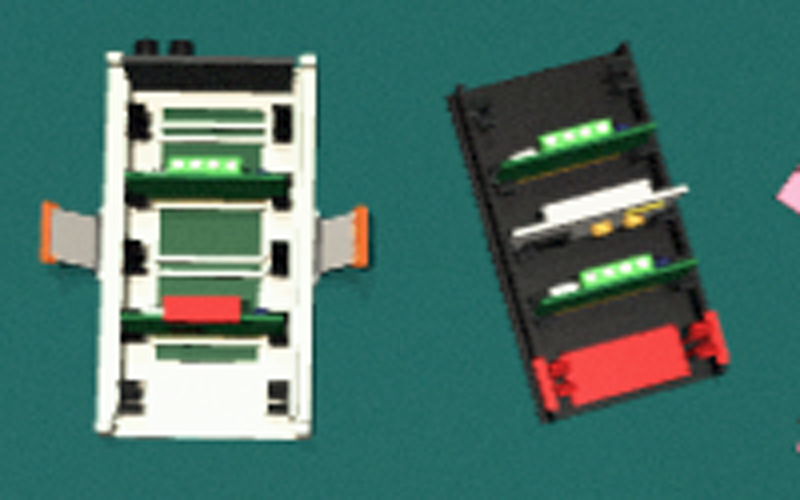

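```bash
cat >> h.py <<'E'
def go(x,y,z,head):
    "shift/turn needed so TCP at x,y,z with tool y axis heading head (deg, mod 180)"
    s=sensors.get_obs(); M=R.from_rotvec(s['tool_rot']).as_matrix()
    d=M.T@(np.array([x,y,z])-s['tool_pos'])
    h0=np.degrees(np.arctan2(M[1,1],M[0,1])); t=-(head-h0); t=(t+90)%180-90
    print('move',d.round(4),'turn',round(np.radians(t),4),'| head',round(h0,2),'tilt',M[:,2].round(4),'q6',s['q'][5].round(2),'t',s['t'],'open',round(s['opening'],4),'F',s['contact_force'].round(1),'pos',s['tool_pos'].round(4))
E
python3 -c "
from h import *
go(.53,.017,.26,0)"
```

```text
move [-0.481  -0.4011 -0.053 ] turn 1.168 | head 66.92 tilt [-8.0e-04 -1.4e-03 -1.0e+00] q6 -0.12 t 0.15 open 0.0854 F [0.6 1.  0.3] pos [0.2447 0.5745 0.2064]
```

Call:
{"name": "move_arm", "arguments": {
  "plan": "-0.481 -0.401 -0.053 1.168 0;-0.481 -0.401 -0.053 1.168 0;-0.481 -0.401 -0.053 1.168 0;-0.481 -0.401 -0.053 1.168 0;-0.481 -0.401 -0.053 1.168 0;-0.481 -0.401 -0.053 1.168 0;-0.481 -0.401 -0.053 1.168 0;-0.481 -0.401 -0.053 1.168 0;-0.481 -0.401 -0.053 1.168 0;-0.481 -0.401 -0.053 1.168 0;-0.481 -0.401 -0.053 1.168 0;-0.481 -0.401 -0.053 1.168 0"
}}

```text
t: 1.65
tool_pos: [0.5298, 0.0172, 0.2595]
tool_rot: [-2.222, -2.22, 0.003]
contact_force: [0.2, 0.6, -0.1]
opening: 0.0852
```

```bash
python3 - <<'E'
from h import *
go(.53,.017,.26,0)
a=snap('wrist'); cv2.imwrite('pics/w1.png',a[0]); np.savez('w1.npz',im=a[0],d=a[1],K=a[2],k1=a[3],E=a[4]); print(a[4].round(3))
E
```

```text
move [-0.0002  0.0002 -0.0005] turn -0.0008 | head -0.05 tilt [-1.9e-03 -8.0e-04 -1.0e+00] q6 -0.11 t 1.65 open 0.0852 F [ 0.2  0.6 -0.1] pos [0.5298 0.0172 0.2595]
[[ 1.    -0.001 -0.004  0.531]
 [-0.002 -0.953 -0.303  0.095]
 [-0.004  0.303 -0.953  0.426]
 [ 0.     0.     0.     1.   ]]
```

View pics/w1.png

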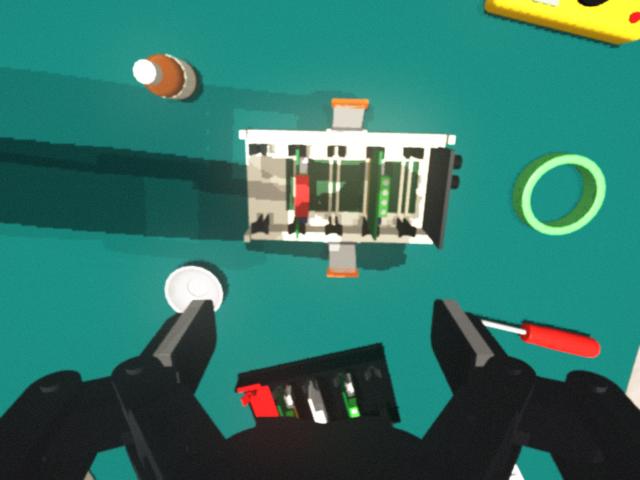

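The wrist view shows:
- the case at (345,188), front panel on the right
- the burnt card's red block at (302,195) in slot 1, and the good card at (382,195) in slot 3
- the rack at (320,390)

I'll measure both.

```bash
python3 - <<'E'
from h import *
for f in ['w1','top0']:
    a=np.load(f+'.npz'); im=a['im'].astype(int); P=cloud(a['d'],a['K'],float(a['k1']),a['E']); P[...,2]
    hsv=cv2.cvtColor(a['im'],cv2.COLOR_BGR2HSV)
    X,Y,Z=P[...,0],P[...,1],P[...,2]
    print(f,'table',np.nanmedian(Z[(abs(X-.5)<.3)&(abs(Y)<.3)]))
    # side walls tops: white, z .028-.038
    near=(X>.42)&(X<.68)&(abs(Y-.017)<.09)
    white=(hsv[...,1]<80)&(hsv[...,2]>120)
    for sgn in (1,-1):
        w=near&white&(Z>.027)&(Z<.037)&(sgn*(Y-.017)>.04)&(X>.46)&(X<.63)
        q=P[w]; c=np.polyfit(q[:,0],q[:,1],1); print('wall',sgn,w.sum(),'Y at .54',np.polyval(c,.54).round(4),'slope deg',np.degrees(np.arctan(c[0])).round(2),'z',np.median(q[:,2]).round(4),'X raw',np.nanmin(X[w]),np.nanmax(X[w]))
    # red block
    red=((hsv[...,0]<8)|(hsv[...,0]>172))&(hsv[...,1]>150)&(hsv[...,2]>90)&near&(Z>.05)
    print('red blk',red.sum(),P[red].mean(0).round(4) if red.sum() else '',np.percentile(P[red],[5,95],0).round(4).tolist() if red.sum() else '')
    lg=(hsv[...,0]>45)&(hsv[...,0]<75)&(hsv[...,1]>90)&(hsv[...,2]>60)&(Z>.045)&(Z<.08)
    for nm,m in (('case',near),('rack',(Y<-.18)&(Y>-.36)&(abs(X-.52)<.13))):
        g=(lg&m); n,l,st,_=cv2.connectedComponentsWithStats(g.astype(np.uint8))
        for i in range(1,n):
            if st[i,4]>12: q=P[l==i]; print(nm,'green',st[i,4],q.mean(0).round(4),cv2.minAreaRect((q[:,:2]*1000).astype(np.float32)))
    fr=near&(Z>.06)&(hsv[...,2]<90)&(X>.6); 
    if fr.sum(): print('front',fr.sum(),np.percentile(P[fr],[3,50,97],0).round(4).tolist())
    for sgn in (1,-1):
        o=(hsv[...,0]>5)&(hsv[...,0]<22)&(hsv[...,1]>150)&(sgn*(Y-.017)>.06)&(sgn*(Y-.017)<.12)&(abs(X-.55)<.03)
        print('latch',sgn,o.sum(),P[o].mean(0).round(4))
E
```

```text
w1 table 0.0014913258964184828
wall 1 980 Y at .54 0.0704 slope deg -0.31 z 0.0326 X raw 0.46000720874761253 0.6295302207348324
wall -1 754 Y at .54 -0.041 slope deg -2.6 z 0.0323 X raw 0.46020440167419574 0.6291824372595958
red blk 554 [0.5088 0.0176 0.0772] [[0.5026, -0.0014, 0.0643], [0.5147, 0.0357, 0.0673]]
case green 39 [0.5048 0.0556 0.0643] ((504.9810485839844, 54.46742630004883), (2.523937463760376, 15.015196800231934), 2.196411371231079)
case green 57 [0.584  0.0543 0.0628] ((584.2817993164062, 53.55357360839844), (13.105398178100586, 3.1925208568573), 87.5692367553711)
case green 542 [0.5859 0.0091 0.0626] ((587.5187377929688, 4.688873291015625), (64.77967071533203, 12.537044525146484), 88.13534545898438)
case green 35 [ 0.5027 -0.0167  0.0647] ((502.7394104003906, -17.517715454101562), (15.28612995147705, 2.1342804431915283), 88.51970672607422)
rack green 215 [ 0.5624 -0.2419  0.0603] ((563.0380249023438, -241.68650817871094), (12.055742263793945, 49.09883499145508), 14.563796043395996)
rack green 88 [ 0.4824 -0.2543  0.0581] ((480.3088073730469, -251.95053100585938), (8.
[... 700 characters left out ...]
527 0.066 ] ((503.5383605957031, 51.68558883666992), (20.5384578704834, 3.0085275173187256), 84.85772705078125)
case green 19 [ 0.5017 -0.0182  0.0618] ((503.188720703125, -16.041378021240234), (22.379981994628906, 6.339417934417725), 89.6853256225586)
rack green 107 [ 0.5653 -0.262   0.0647] ((567.2420654296875, -261.0888366699219), (12.63622760772705, 86.94354248046875), 14.63679313659668)
rack green 109 [ 0.4877 -0.282   0.064 ] ((489.70953369140625, -281.7381591796875), (12.109020233154297, 87.30613708496094), 14.525354385375977)
front 131 [[0.6442, -0.0304, 0.0609], [0.6463, 0.0234, 0.0692], [0.6608, 0.0554, 0.079]]
latch 1 25 [0.553  0.1059 0.0468]
latch -1 46 [ 0.5481 -0.0723  0.0545]
```

```bash
python3 - <<'E'
from h import *
for f in ['w1','top0']:
    a=np.load(f+'.npz'); P=cloud(a['d'],a['K'],float(a['k1']),a['E'])
    off=np.array([.0015,.0023][f=='top0']); th=np.radians(-1.5); c,s=np.cos(th),np.sin(th)
    q=P.reshape(-1,3)-[.544,.016,0]; q=np.c_[q[:,0]*c+q[:,1]*s,-q[:,0]*s+q[:,1]*c,q[:,2]-off]*1000
    m=(abs(q[:,0])<125)&(abs(q[:,1])<75)&(q[:,2]<90); q=q[m]
    np.save(f+'_q.npy',q)
    st=3
    H=np.full((52,84),-1.);
    for y0 in range(-66,67,2):
        row=[]
        for x0 in (-90,-60,-25,20,60,95): 
            k=(abs(q[:,0]-x0)<8)&(abs(q[:,1]-y0)<=1); row.append('%4.0f'%np.median(q[k,2]) if k.any() else '  . ')
        print(f,y0,' '.join(row))
    for x0 in range(-115,130,2):
        k=(abs(q[:,0]-x0)<=1)&(abs(abs(q[:,1])-50)<2.5); k2=(abs(q[:,0]-x0)<=1)&(abs(q[:,1])<15)
        if abs(x0)>85: print(x0,k.sum() and np.median(q[k,2]).round(), k2.sum() and np.median(q[k2,2]).round(),end='|')
    print()
E
```

```text
w1 -66   .    .    .    20   .    . 
w1 -64   .    .    .    20   .    . 
w1 -62   .    .    .    19   .    . 
w1 -60   24   23   23   23   23   23
w1 -58   24   23   23   23   23   23
w1 -56   24   23   23   23   23   23
w1 -54   29   .    26   24   24   . 
w1 -52   31   31   31   31   31   31
w1 -50   32   31   31   31   31   31
w1 -48   33   18   17   17   16   23
w1 -46   33    3    3    3    3   27
w1 -44   31    3    3    3    3   27
w1 -42   19    3    3    3    3   14
w1 -40   16    3    3    3    3   25
w1 -38    6    3    3    3    3   11
w1 -36   13    3    3    3    3   17
w1 -34    3    3    3    3    3   23
w1 -32    3    4    3    2    3    5
w1 -30    3    3    4    4    4   24
w1 -28    3    3    4    4    4   21
w1 -26    3    4    4    4    4   12
w1 -24    3    3    4    5    4   19
w1 -22    4    3    4    4    4   18
w1 -20    3    4    5    4    4   13
w1 -18    3    4    4    4    4   19
w1 -16    3    3    4    4    4   19
w1 -14    3    4    5    4    4   23
w1 -12    3    3    5    4    4   15
w1 -10    3    3    4    4    4   24
w1 -8    3    4    5    3  
[... 4142 characters left out ...]
4   24   24
top0 56   25   23   23   23   23   21
top0 58   26   23   24   26   22   22
top0 60   .    22   11   21   .    24
top0 62    0    3   -1   19    1   . 
top0 64   -2   -1   -2   18   -2    0
top0 66    2   -0    2   22   -1    0
-115 0.0 -1.0|-113 -1.0 -4.0|-111 -2.0 0.0|-109 -1.0 -1.0|-107 2.0 -1.0|-105 -2.0 -2.0|-103 -1.0 4.0|-101 8.0 4.0|-99 3.0 4.0|-97 2.0 4.0|-95 6.0 3.0|-93 12.0 3.0|-91 32.0 1.0|-89 33.0 2.0|-87 29.0 2.0|87 31.0 4.0|89 29.0 3.0|91 29.0 4.0|93 32.0 3.0|95 30.0 3.0|97 30.0 2.0|99 32.0 4.0|101 32.0 35.0|103 42.0 56.0|105 33.0 73.0|107 31.0 0|109 0 61.0|111 0 56.0|113 0 59.0|115 7.0 61.0|117 3.0 51.0|119 -1.0 53.0|121 -2.0 0|123 1.0 0|125 -7.0 0|127 0 0|129 0 0|
```

```bash
python3 -c "
from h import *
go(.52,-.28,.26,14.5)"
```

```text
move [-0.2979 -0.0098 -0.0003] turn -0.2524 | head 0.04 tilt [-1.8e-03 -8.0e-04 -1.0e+00] q6 -0.11 t 1.7 open 0.0853 F [ 0.   0.2 -0.4] pos [0.5296 0.0179 0.2595]
```

Call:
{"name": "move_arm", "arguments": {
  "plan": "-0.298 -0.01 0 -0.252 0;-0.298 -0.01 0 -0.252 0;-0.298 -0.01 0 -0.252 0;-0.298 -0.01 0 -0.252 0;-0.298 -0.01 0 -0.252 0;-0.298 -0.01 0 -0.252 0;-0.298 -0.01 0 -0.252 0;-0.298 -0.01 0 -0.252 0"
}}

```text
t: 2.7
tool_pos: [0.5202, -0.2781, 0.2599]
tool_rot: [-1.92, -2.486, 0.002]
contact_force: [0.4, 1.1, -0.5]
opening: 0.0855
```

```bash
python3 - <<'E'
from h import *
go(.52,-.28,.26,14.5)
a=snap('wrist'); cv2.imwrite('pics/w2.png',a[0]); np.savez('w2.npz',im=a[0],d=a[1],K=a[2],k1=a[3],E=a[4])
P=cloud(*a[1:]); hsv=cv2.cvtColor(a[0],cv2.COLOR_BGR2HSV)
X,Y,Z=P[...,0],P[...,1],P[...,2]
near=(abs(X-.52)<.13)&(abs(Y+.275)<.10)
q=P[near&(Z>.02)&(Z<.033)]; print(len(q),cv2.minAreaRect((q[:,:2]*1000).astype(np.float32)))
for th0 in (14.5,):
    th=np.radians(th0); c,s=np.cos(th),np.sin(th)
    q=P[near&(Z<.09)]-[.522,-.2728,0.0015]; q=np.c_[q[:,0]*c+q[:,1]*s,-q[:,0]*s+q[:,1]*c,q[:,2]]*1000
    for y0 in list(range(-62,-40,1))+list(range(40,63,1)):
        print(y0,' '.join('%4.0f'%np.median(q[k,2]) if k.sum()>2 else '  . ' for x0 in (-60,-20,20,60) for k in [(abs(q[:,0]-x0)<12)&(abs(q[:,1]-y0)<=.5)]))
    for x0 in range(-106,108,1):
        k=(abs(q[:,0]-x0)<=.5)&(abs(q[:,1])<15); k2=(abs(q[:,0]-x0)<=.5)&(abs(abs(q[:,1])-40)<4)
        if k.sum() : print(x0,'%.0f %.0f/%.0f'%(np.median(q[k,2]),q[k,2].max(),np.percentile(q[k2,2],90) if k2.any() else -1),end='|')
for nm,z0 in (('green',0),):
    lg=(hsv[...,0]>45)&(hsv[...,0]<75)&(hsv[...,1]>90)&(hsv[...,2]>60)&(Z>.045)&(Z<.08)&near
    n,l,st,_=cv2.connectedComponentsWithStats(lg.astype(np.uint8))
    for i in range(1,n):
        if st[i,4]>25: r=P[l==i]; print(st[i,4],r.mean(0).round(4),cv2.minAreaRect((r[:,:2]*1000).astype(np.float32)))
E
```

```text
move [-0.0018 -0.0007 -0.0001] turn 0.0022 | head 14.63 tilt [-1.5e-03 -7.0e-04 -1.0e+00] q6 -0.87 t 2.7 open 0.0855 F [ 0.4  1.1 -0.5] pos [ 0.5202 -0.2781  0.2599]
1893 ((523.52734375, -273.45013427734375), (199.7890167236328, 107.91471099853516), 14.160872459411621)
-62   -1   -1   -1   . 
-61   .    .    .    . 
-60   .    .    .    . 
-59   .    .    .    . 
-58   .    .    .    . 
-57   .    .    .    . 
-56   .    .    .    . 
-55   .    .    .    . 
-54   28   .    .    25
-53   28   .    27   28
-52   27   28   27   27
-51   27   27   27   27
-50   27   27   27   23
-49   17   14   17   17
-48   13    7    3    3
-47    3    3    3    3
-46    3    3    3    3
-45    3    3    3    3
-44    3    3    4    4
-43    3    4    3    3
-42    3    3    4    3
-41    4    3    3    3
40    3    4    3    3
41    3    3    2    2
42    3    3    4    4
43    5    4    3    3
44    4    3    3    3
45    3    3    3    3
46    4   39   40   41
47   40   27   27   27
48   27   27   27   27
49   28   27   27   27
50   27   27   27   27
51   26   22   11    9
52    4    3    3    3
53 
[... 2066 characters left out ...]
 2 4/35|78 3 5/34|79 3 5/34|80 3 4/2|81 3 4/4|82 2 5/4|83 3 4/31|84 3 5/34|85 3 4/36|86 3 5/38|87 3 4/40|88 3 4/40|89 3 5/41|90 3 4/41|91 3 4/40|92 3 4/4|93 3 4/4|94 3 5/4|95 3 4/3|96 3 5/3|97 3 5/4|98 3 5/3|99 3 5/4|100 3 5/4|101 3 4/2|102 -0 1/0|103 -1 1/-1|104 -1 1/-1|105 -1 -0/-1|106 -1 0/-0|107 -1 0/-0|461 [ 0.4881 -0.2748  0.0637] ((488.2516784667969, -271.0973815917969), (12.021024703979492, 68.5720443725586), 14.38802719116211)
649 [ 0.5657 -0.2612  0.0628] ((568.0006103515625, -261.6082763671875), (12.72770881652832, 88.97991180419922), 14.246280670166016)
57 [ 0.4949 -0.3155  0.0643] ((494.90966796875, -315.3524475097656), (2.3057026863098145, 19.27620506286621), 12.75143051147461)
```

View pics/w2.png

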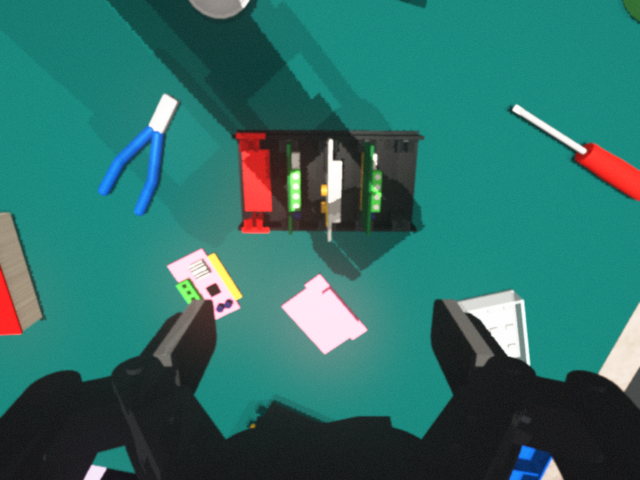

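```bash
cat >> h.py <<'E'
CASE=(.5423,.0155,-1.5); RACK=(.5236,-.2736,14.4)
def at(F,x,y=0):
    t=np.radians(F[2]); return F[0]+x*np.cos(t)-y*np.sin(t), F[1]+x*np.sin(t)+y*np.cos(t)
def goF(F,x,z,y=0): go(*at(F,x,y),z,F[2])
E
python3 -c "
from h import *
go(.508,.0165,.12,-1.5)
print(at(RACK,-75.5e-3),at(CASE,-35.5e-3))"
```

```text
move [0.2884 0.0629 0.1397] turn 0.2813 | head 14.62 tilt [-1.5e-03 -9.0e-04 -1.0e+00] q6 -0.87 t 2.75 open 0.0851 F [ 0.2  0.2 -0.8] pos [ 0.5202 -0.2783  0.26  ]
(np.float64(0.45047197133478833), np.float64(-0.29237608648094654)) (np.float64(0.5068121649633677), np.float64(0.016429281664929497))
```

Call:
{"name": "move_arm", "arguments": {
  "plan": "0.288 0.063 0 0.281 165;0.288 0.063 0 0.281 165;0.288 0.063 0 0.281 165;0.288 0.063 0 0.281 165;0.288 0.063 0 0.281 165;0.288 0.063 0.04 0.281 165;0.288 0.063 0.09 0.281 165;0.288 0.063 0.135 0.281 165;0.288 0.063 0.135 0.281 165;0.288 0.063 0.135 0.281 165",
  "force": 40
}}

```text
t: 4.0
tool_pos: [0.5093, 0.0165, 0.1268]
tool_rot: [2.248, 2.192, 0.0]
contact_force: [-0.1, -0.9, 1.4]
opening: 0.0301
```

```bash
python3 - <<'E'
from h import *
go(.508,.0165,.037,-1.5)
a=snap('wrist'); cv2.imwrite('pics/w3.png',a[0])
P=cloud(*a[1:]); hsv=cv2.cvtColor(a[0],cv2.COLOR_BGR2HSV); Z=P[...,2]
red=((hsv[...,0]<8)|(hsv[...,0]>172))&(hsv[...,1]>150)&(hsv[...,2]>60)&(Z>.06)&(Z<.07)&(abs(P[...,1]-.02)<.05)&(abs(P[...,0]-.5)<.04)
print(red.sum(),P[red].mean(0),cv2.minAreaRect((P[red][:,:2]*1000).astype(np.float32)))
E
```

```text
move [ 0.     -0.0015  0.0898] turn 0.0012 | head -1.43 tilt [ 0.0014 -0.0011 -1.    ] q6 -0.09 t 4.0 open 0.0301 F [-0.1 -0.9  1.4] pos [0.5093 0.0165 0.1268]
1244 [0.5082646  0.01782323 0.06555336] ((508.2894592285156, 17.024921417236328), (42.39888381958008, 13.089253425598145), 88.00363159179688)
```

View pics/w3.png

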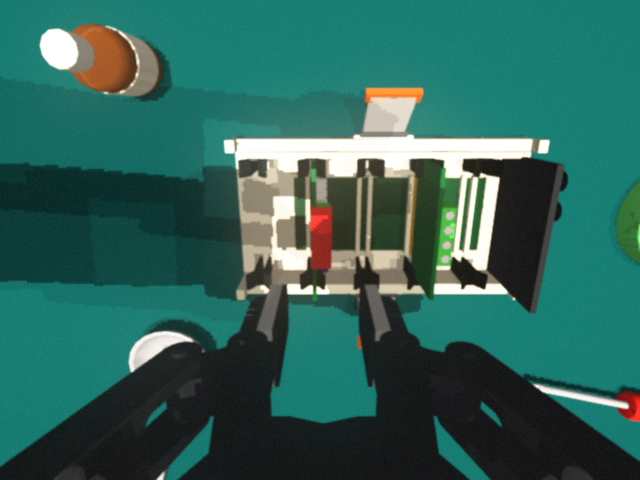

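The wrist picture shows the red block at (320,240), between the fingers. I'll descend, grip and lift.

Call:
{"name": "move_arm", "arguments": {
  "plan": "0 -0.001 0.04 0 165;0 -0.001 0.075 0 165;0 -0.001 0.09 0 165;0 -0.001 0.09 0 165;0 -0.001 0.09 0 255;0 -0.001 0.09 0 255;0 -0.001 0.09 0 255;0 -0.001 0.09 0 255;0 -0.001 0.075 0 255;0 -0.001 0.05 0 255;0 -0.001 0.02 0 255;0 -0.001 -0.01 0 255",
  "force": 40
}}

```text
t: 5.55
tool_pos: [0.5093, 0.0163, 0.1397]
tool_rot: [2.246, 2.19, 0.004]
contact_force: [0.4, 0.5, 0.4]
opening: -0.0001
```

```bash
python3 - <<'E'
from h import *
goF(RACK,-.0755,.16)
E
```

```text
move [-0.3101 -0.051  -0.0202] turn -0.2765 | head -1.44 tilt [ 0.0047 -0.0014 -1.    ] q6 -0.09 t 5.55 open -0.0001 F [0.4 0.5 0.4] pos [0.5093 0.0163 0.1397]
```

The gripper closed on nothing, so I'll look.

```bash
python3 - <<'E'
from h import *
a=snap('wrist'); b=snap('side')
cv2.imwrite('pics/w4.png',np.hstack([cv2.resize(a[0],(400,300)),cv2.resize(b[0][160:280,220:380],(400,300))]))
P=cloud(*a[1:]); hsv=cv2.cvtColor(a[0],cv2.COLOR_BGR2HSV); Z=P[...,2]
red=((hsv[...,0]<8)|(hsv[...,0]>172))&(hsv[...,1]>150)&(hsv[...,2]>60)&(Z>.05)&(Z<.12)&(abs(P[...,1]-.02)<.05)&(abs(P[...,0]-.5)<.04)
print(red.sum(),P[red].mean(0),cv2.minAreaRect((P[red][:,:2]*1000).astype(np.float32)))
E
```

```text
1186 [0.51022737 0.01795078 0.06484868] ((510.1961975097656, 16.61246681213379), (43.03718566894531, 14.33043098449707), 89.03533172607422)
```

View pics/w4.png

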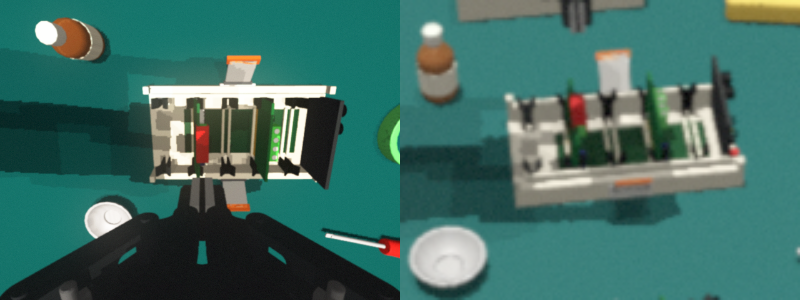

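The card still stands in its slot, probably because I lifted before the fingers had closed. I'll go again, waiting longer on the grip and checking before the lift.

Call:
{"name": "move_arm", "arguments": {
  "plan": "0 0 0 0 165;0 0 0 0 165;0 0 0 0 165;0 0 0.04 0 165;0 0 0.08 0 165;0 0 0.102 0 165;0 0 0.102 0 165;0 0 0.102 0 255;0 0 0.102 0 255;0 0 0.102 0 255;0 0 0.102 0 255;0 0 0.102 0 255",
  "force": 60
}}

```text
t: 7.15
tool_pos: [0.5136, 0.0158, 0.0413]
tool_rot: [2.242, 2.186, 0.012]
contact_force: [-0.4, 0.5, -0.1]
opening: -0.0
```

```bash
python3 - <<'E'
from h import *
a=snap('wrist'); b=snap('side')
cv2.imwrite('pics/w5.png',np.hstack([cv2.resize(a[0][100:340,160:480],(400,300)),cv2.resize(b[0][130:280,210:370],(400,375))[:300]]))
print(sensors.get_obs()); go(.51,.017,.037,-1.5)
E
```

```text
{'t': 7.25, 'q': array([-1.13712585e-01, -5.61423444e-02,  2.01484732e+00, -9.52748159e-04,
        1.17016043e+00, -8.81225027e-02]), 'dq': array([ 0.00113825,  0.00165261,  0.00188866, -0.00072067, -0.00140767,
       -0.00124016]), 'effort': array([ 1.00302666e-03, -3.03629601e+01, -3.28143454e+01, -2.73558646e-03,
       -4.11464658e-02,  1.12665776e-05]), 'tool_pos': array([0.51342797, 0.01577825, 0.0410665 ]), 'tool_rot': array([2.24180784, 2.18596165, 0.0115315 ]), 'contact_force': array([ 1.09436122, -0.90000802, -0.56732359]), 'wrist_torque': array([-0.01262619,  0.00391748, -0.05053795]), 'opening': -0.00022325690084605234}
move [ 0.0011 -0.0035  0.004 ] turn 0.001 | head -1.44 tilt [ 0.0125 -0.0023 -0.9999] q6 -0.09 t 7.25 open -0.0002 F [ 1.1 -0.9 -0.6] pos [0.5134 0.0158 0.0411]
```

View pics/w5.png

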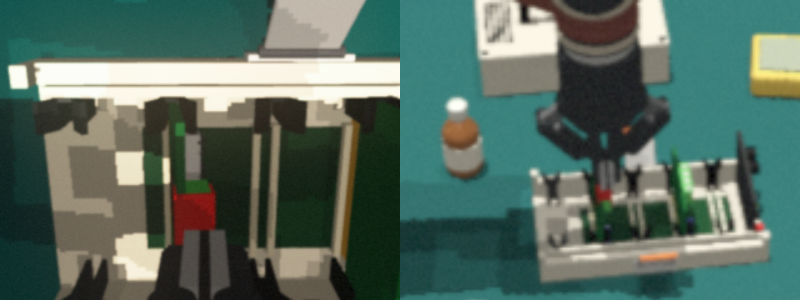

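```bash
python3 - <<'E'
from h import *
a=snap('wrist'); im,d,K,k1,E=a
s=sensors.get_obs(); M=R.from_rotvec(s['tool_rot']).as_matrix()
print('tcp px',proj(s['tool_pos'],K,k1,E), 'grasp px',proj(s['tool_pos']-M[:,2]*.019,K,k1,E))
P=cloud(d,K,k1,E)
for v in range(230,400,8): print(v,[P[v,u].round(3).tolist() for u in (310,316,330,336)])
# same depth of everything at column through tip from top camera
b=snap('side'); Q=cloud(*b[1:]); g=(abs(Q[...,0]-.513)<.03)&(abs(Q[...,1]-.016)<.04)
uv=proj([s['tool_pos'],s['tool_pos']+[0,0,.02]],b[2],b[3],b[4]); print(uv)
u,v=uv[0].astype(int)
for dv in range(-24,16,3): print(v+dv,[Q[v+dv,u+du].round(3).tolist() for du in (-4,0,4)], [b[0][v+dv,u+du].tolist() for du in (-4,0,4)])
E
```

```text
tcp px [[322.42773927 279.40898486]] grasp px [[322.27892048 297.7037021 ]]
230 [[0.508, 0.04, 0.037], [0.511, 0.04, 0.037], [0.518, 0.03, 0.005], [0.522, 0.03, 0.005]]
238 [[0.508, 0.036, 0.038], [0.511, 0.035, 0.036], [0.518, 0.025, 0.006], [0.522, 0.025, 0.006]]
246 [[0.508, 0.037, 0.05], [0.511, 0.037, 0.051], [0.518, 0.02, 0.006], [0.522, 0.02, 0.005]]
254 [[0.509, 0.037, 0.061], [0.511, 0.036, 0.059], [0.517, 0.037, 0.063], [0.522, 0.015, 0.005]]
262 [[0.509, 0.036, 0.066], [0.511, 0.035, 0.065], [0.517, 0.035, 0.064], [0.522, 0.01, 0.006]]
270 [[0.508, 0.032, 0.066], [0.511, 0.031, 0.065], [0.517, 0.031, 0.065], [0.521, 0.005, 0.007]]
278 [[0.508, 0.028, 0.066], [0.511, 0.028, 0.065], [0.517, 0.027, 0.064], [0.521, 0.0, 0.006]]
286 [[0.508, 0.027, 0.072], [0.511, 0.027, 0.07], [0.516, 0.027, 0.071], [0.519, 0.027, 0.072]]
294 [[0.509, 0.027, 0.078], [0.511, 0.027, 0.078], [0.516, 0.027, 0.079], [0.519, 0.027, 0.078]]
302 [[0.509, 0.027, 0.084], [0.511, 0.027, 0.085], [0.516, 0.027, 0.085], [0.518, 0.027, 0.086]]
310 [[0.509, 0.027, 0.091], [0.511, 0.027, 0.09], [0.516, 0.027, 
[... 2096 characters left out ...]
, -0.005, 0.066], [0.511, -0.008, 0.068], [0.526, 0.051, 0.007]] [[20, 29, 99], [41, 52, 124], [155, 169, 174]]
212 [[0.501, -0.011, 0.062], [0.51, -0.008, 0.057], [0.525, 0.044, 0.003]] [[20, 40, 27], [58, 111, 58], [54, 70, 54]]
215 [[0.5, -0.014, 0.056], [0.514, 0.031, 0.007], [0.524, 0.032, 0.005]] [[29, 51, 19], [35, 61, 32], [33, 52, 30]]
218 [[0.499, -0.019, 0.05], [0.513, 0.022, 0.006], [0.523, 0.028, -0.001]] [[24, 54, 15], [32, 51, 24], [28, 47, 22]]
221 [[0.499, -0.021, 0.042], [0.509, -0.019, 0.038], [0.521, 0.01, 0.007]] [[35, 62, 26], [61, 48, 41], [26, 38, 19]]
224 [[0.498, -0.027, 0.038], [0.507, -0.035, 0.045], [0.52, 0.003, 0.004]] [[37, 57, 23], [19, 21, 16], [32, 46, 25]]
```

Call:
{"name": "move_arm", "arguments": {
  "plan": "0 0 -0.03 0 255;0 0 -0.07 0 255;0 0 -0.1 0 255;0 0 -0.1 0 255;0 0 -0.1 0 255"
}}

```text
t: 7.98
tool_pos: [0.5115, 0.0161, 0.1399]
tool_rot: [2.243, 2.187, 0.01]
contact_force: [0.0, -0.7, 0.4]
opening: -0.0002
```

```bash
python3 - <<'E'
from h import *
a=snap('wrist'); im,d,K,k1,E=a
s=sensors.get_obs(); M=R.from_rotvec(s['tool_rot']).as_matrix(); print(s['tool_pos'],s['opening'])
print('tcp px',proj(s['tool_pos'],K,k1,E))
P=cloud(d,K,k1,E)-s['tool_pos']
for v in range(254,340,6): print(v,[P[v,u].round(3).tolist() for u in (312,318,328,334)])
P=P+s['tool_pos']; hsv=cv2.cvtColor(im,cv2.COLOR_BGR2HSV); Z=P[...,2]
red=((hsv[...,0]<8)|(hsv[...,0]>172))&(hsv[...,1]>150)&(hsv[...,2]>60)&(Z>.05)&(Z<.12)&(abs(P[...,1]-.02)<.05)&(abs(P[...,0]-.5)<.04)
print(red.sum(),P[red].mean(0),cv2.minAreaRect((P[red][:,:2]*1000).astype(np.float32)))
E
```

```text
[0.51113566 0.01613314 0.13926786] -0.00032456577055133484
tcp px [[321.64292506 278.81030696]]
254 [[-0.007, -0.015, -0.074], [-0.003, -0.015, -0.074], [0.004, -0.016, -0.074], [0.01, -0.04, -0.137]]
260 [[-0.007, -0.02, -0.074], [-0.003, -0.02, -0.074], [0.005, -0.045, -0.135], [0.01, -0.045, -0.134]]
266 [[-0.007, -0.025, -0.076], [-0.003, -0.036, -0.101], [0.005, -0.048, -0.128], [0.01, -0.048, -0.128]]
272 [[-0.007, -0.029, -0.074], [-0.003, -0.04, -0.098], [0.005, -0.048, -0.115], [0.01, -0.048, -0.116]]
278 [[-0.007, -0.034, -0.075], [-0.004, -0.045, -0.098], [0.004, -0.049, -0.107], [0.009, -0.049, -0.107]]
284 [[-0.004, 0.011, 0.029], [-0.001, 0.011, 0.029], [0.003, 0.012, 0.03], [0.005, 0.011, 0.03]]
290 [[-0.004, 0.011, 0.035], [-0.001, 0.011, 0.035], [0.003, 0.012, 0.035], [0.005, 0.011, 0.035]]
296 [[-0.004, 0.011, 0.039], [-0.001, 0.011, 0.039], [0.003, 0.012, 0.04], [0.005, 0.012, 0.042]]
302 [[-0.003, 0.012, 0.045], [-0.001, 0.012, 0.045], [0.002, 0.011, 0.044], [0.005, 0.011, 0.044]]
308 [[-0.003, 0.011, 0.049], [-0.001, 0.011, 0.048], [0.002, 0.011, 0.049], [0.004, 0.011, 0.049]]
314 [[-0.003, 0.011, 0.053], [-0.001, 0.012, 0.054], [0.002, 0.011, 0.053], [0.004, 0.011, 0.053]]
320 [[-0.003, 0.012, 0.057], [-0.001, 0.012, 0.057], [0.002, 0.011, 0.056], [0.004, 0.011, 0.057]]
326 [[-0.003, 0.012, 0.061], [-0.001, 0.012, 0.062], [0.002, 0.011, 0.06], [0.004, 0.011, 0.061]]
332 [[-0.003, 0.012, 0.066], [-0.001, 0.011, 0.063], [0.002, 0.01, 0.062], [0.004, 0.011, 0.064]]
338 [[-0.003, 0.013, 0.069], [-0.001, 0.008, 0.062], [0.002, 0.007, 0.062], [0.004, 0.012, 0.069]]
1184 [0.51022105 0.01773009 0.06483363] ((510.0797119140625, 15.091605186462402), (45.552913665771484, 14.386359214782715), 88.66851806640625)
```

With the fingers shut, their tips end about 28 mm above the reported TCP, so they closed just over the block. Tool heights need to be 26-28 mm lower. Even if I have that wrong, z = 0.011 stays clear of the floor.

Call:
{"name": "move_arm", "arguments": {
  "plan": "0 -0.001 0 0 165;0 -0.001 0 0 165;0 -0.001 0 0 165;0 -0.001 0 0 165;0 -0.001 0 0 165;0 -0.001 0 0 165;0 -0.001 0 0 165;0 -0.001 0.03 0 165;0 -0.001 0.06 0 165;0 -0.001 0.085 0 165;0 -0.001 0.085 0 165;0 -0.001 0.085 0 165",
  "force": 50
}}

```text
t: 9.52
tool_pos: [0.5117, 0.0159, 0.0554]
tool_rot: [2.242, 2.187, 0.01]
contact_force: [0.1, -0.1, -0.4]
opening: 0.0303
```

```bash
python3 - <<'E'
from h import *
go(.510,.0165,.011,-1.5)
a=snap('wrist'); im,d,K,k1,E=a; P=cloud(d,K,k1,E)-sensors.get_obs()['tool_pos']
m=(P[...,2]>-.01)&(P[...,2]<.06)&(abs(P[...,1])<.03)
for sg in (1,-1):
    q=P[m&(sg*P[...,0]>0)&(abs(P[...,0])<.04)]; q=q[q[:,1]>.008]; q=q[np.argsort(q[:,2])][:200]; print(sg,q.min(0).round(4),q.max(0).round(4))
E
```

```text
move [ 0.0006 -0.0022  0.0443] turn 0.001 | head -1.44 tilt [ 0.0112 -0.0022 -0.9999] q6 -0.09 t 9.525 open 0.0303 F [ 0.1 -0.1 -0.4] pos [0.5117 0.0159 0.0554]
1 [ 0.      0.0082 -0.0091] [0.0058 0.0219 0.0084]
-1 [-0.009   0.0082 -0.0096] [-0.      0.0299  0.0078]
```

Call:
{"name": "move_arm", "arguments": {
  "plan": "0 -0.002 0.022 0 165;0 -0.002 0.04 0 165;0 -0.002 0.044 0 165;0 -0.002 0.044 0 165;0 -0.002 0.044 0 255;0 -0.002 0.044 0 255;0 -0.002 0.044 0 255;0 -0.002 0.044 0 255;0 -0.002 0.044 0 255;0 -0.002 0.044 0 255",
  "force": 50
}}

```text
t: 10.82
tool_pos: [0.5075, 0.0158, 0.0126]
tool_rot: [2.245, 2.191, 0.001]
contact_force: [-14.1, 0.1, 12.6]
opening: 0.0111
```

Gripped, opening 11 mm. Lifting.

Call:
{"name": "move_arm", "arguments": {
  "plan": "0 0 -0.015 0 255;0 0 -0.04 0 255;0 0 -0.07 0 255;0 0 -0.105 0 255;0 0 -0.105 0 255"
}}

```text
t: 11.45
tool_pos: [0.5101, 0.0158, 0.1219]
tool_rot: [2.241, 2.187, 0.009]
contact_force: [-1.1, 0.1, -0.2]
opening: 0.0111
```

```bash
python3 - <<'E'
from h import *
goF(RACK,-.0755,.115)
a=snap('wrist'); cv2.imwrite('pics/w6.png',cv2.resize(a[0],(480,360)))
P=cloud(*a[1:]); hsv=cv2.cvtColor(a[0],cv2.COLOR_BGR2HSV); Z=P[...,2]
red=((hsv[...,0]<8)|(hsv[...,0]>172))&(hsv[...,1]>150)&(hsv[...,2]>60)&(Z>.12)&(abs(P[...,1]-.02)<.05)
print(red.sum(),P[red].mean(0),np.percentile(P[red],[3,97],0).round(4)); print(sensors.get_obs()['opening'])
E
```

```text
move [-0.3095 -0.0522  0.0072] turn -0.2758 | head -1.4 tilt [ 0.0117 -0.0034 -0.9999] q6 -0.09 t 11.45 open 0.0111 F [-1.1  0.1 -0.2] pos [0.5101 0.0158 0.1219]
3546 [0.50998058 0.01890835 0.17484906] [[ 0.5043 -0.0024  0.1737]
 [ 0.5158  0.0374  0.176 ]]
0.010964778660176323
```

View pics/w6.png

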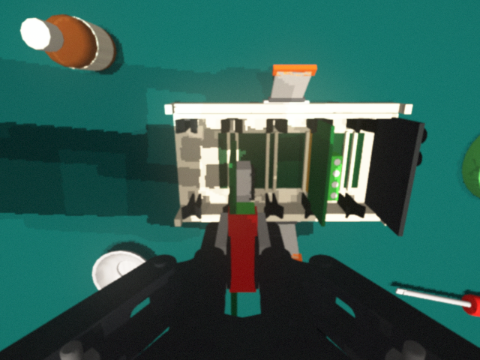

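The red block is held between the fingers. On to the red bay.

Call:
{"name": "move_arm", "arguments": {
  "plan": "-0.31 -0.052 0.007 -0.276 255;-0.31 -0.052 0.007 -0.276 255;-0.31 -0.052 0.007 -0.276 255;-0.31 -0.052 0.007 -0.276 255;-0.31 -0.052 0.007 -0.276 255;-0.31 -0.052 0.007 -0.276 255;-0.31 -0.052 0.007 -0.276 255;-0.31 -0.052 0.007 -0.276 255;-0.31 -0.052 0.007 -0.276 255"
}}

```text
t: 12.62
tool_pos: [0.4493, -0.2912, 0.1126]
tool_rot: [1.918, 2.479, 0.004]
contact_force: [1.0, 0.5, -0.0]
opening: 0.0112
```

```bash
python3 - <<'E'
from h import *
goF(RACK,-.0755,.011,y=-.001)
a=snap('wrist'); P=cloud(*a[1:]); hsv=cv2.cvtColor(a[0],cv2.COLOR_BGR2HSV); Z=P[...,2]
th=np.radians(RACK[2]);c,s=np.cos(th),np.sin(th); q=P-[RACK[0],RACK[1],0]; q=np.stack([q[...,0]*c+q[...,1]*s,-q[...,0]*s+q[...,1]*c,q[...,2]],-1)
red=((hsv[...,0]<8)|(hsv[...,0]>172))&(hsv[...,1]>150)&(hsv[...,2]>60)
for lo,hi in ((.03,.05),(.14,.2)):
    m=red&(Z>lo)&(Z<hi)&(abs(q[...,0]+.08)<.04)&(abs(q[...,1])<.06); print(m.sum(),np.percentile(q[m],[2,50,98],0).round(4).tolist())
m=(hsv[...,0]>40)&(hsv[...,0]<80)&(hsv[...,1]>90)&(Z>.1)&(Z<.2)&(abs(q[...,0]+.08)<.04); print('board',m.sum(),np.percentile(q[m],[1,99],0).round(4).tolist())
E
```

```text
move [-0.002   0.0002  0.1016] turn 0.0024 | head 14.53 tilt [ 0.0072 -0.0025 -1.    ] q6 -0.97 t 12.625 open 0.0112 F [ 1.   0.5 -0. ] pos [ 0.4493 -0.2912  0.1126]
539 [[-0.0899, 0.0366, 0.0301], [-0.0803, 0.0442, 0.0389], [-0.0704, 0.0543, 0.0432]]
3608 [[-0.0821, -0.0173, 0.1641], [-0.0762, 0.0052, 0.1655], [-0.0701, 0.0233, 0.1673]]
board 1192 [[-0.082, -0.0334, 0.1488], [-0.0708, 0.0473, 0.1655]]
```

Call:
{"name": "move_arm", "arguments": {
  "plan": "-0.003 0.001 0.02 0.002 255;-0.003 0.001 0.045 0.002 255;-0.003 0.001 0.06 0.002 255;-0.003 0.001 0.07 0.002 255;-0.003 0.001 0.08 0.002 255;-0.003 0.001 0.09 0.002 255;-0.003 0.001 0.098 0.002 255;-0.003 0.001 0.103 0.002 255;-0.003 0.001 0.103 0.002 255"
}}

```text
t: 13.8
tool_pos: [0.4518, -0.2946, 0.0125]
tool_rot: [1.922, 2.479, 0.003]
contact_force: [-7.0, 5.4, 16.8]
opening: 0.0109
```

Call:
{"name": "move_arm", "arguments": {
  "plan": "0 0 0.001 0 165;0 0 0.001 0 165;0 0 0.001 0 165;0 0 0.001 0 165;0 0 -0.03 0 165;0 0 -0.08 0 165;0 0 -0.13 0 165;0 0 -0.19 0 165;0 0 -0.24 0 165;0 0 -0.24 0 165"
}}

```text
t: 15.05
tool_pos: [0.4526, -0.296, 0.2587]
tool_rot: [1.915, 2.47, 0.002]
contact_force: [0.2, -0.1, -0.2]
opening: 0.0302
```

```bash
cat >> h.py <<'E'
def inF(P,F):
    th=np.radians(F[2]);c,s=np.cos(th),np.sin(th); q=P-[F[0],F[1],0]
    return np.stack([q[...,0]*c+q[...,1]*s,-q[...,0]*s+q[...,1]*c,q[...,2]],-1)
def tops(F,save=None):
    "list raised parts above 50 mm in frame F, per slot"
    a=snap('wrist'); P=cloud(*a[1:]); q=inF(P,F)*1000
    if save: cv2.imwrite('pics/'+save,a[0])
    for sx in (-80,-40,0,40,80):
        m=(q[...,2]>54)&(q[...,2]<80)&(q[...,0]>sx-12)&(q[...,0]<sx+18)&(abs(q[...,1])<56)
        if m.sum()>40:
            w=q[m]; b=w[abs(w[:,1])<15]; print('slot',sx,'n',m.sum(),'x',np.percentile(b[:,0],[2,98]).round(1) if len(b) else '','y',np.percentile(w[:,1],[.5,99.5]).round(1),'z',np.percentile(w[:,2],[50,90]).round(1))
    return a
E
python3 - <<'E'
from h import *
tops(RACK)
goF(RACK,-.0355,.11)
E
```

```text
slot -80 n 716 x [-81.1 -68.4] y [-45.2  42.7] z [65.5 66.5]
slot -40 n 782 x [-40.  -28.1] y [-43.7  44.5] z [64.2 65.4]
slot 0 n 1295 x [-0.1 12.2] y [-48.5  50.3] z [69.9 71.1]
slot 40 n 960 x [39.7 51.9] y [-43.9  44.5] z [63.9 65.2]
move [0.0038 0.0386 0.1455] turn 0.0006 | head 14.44 tilt [ 0.009  -0.0053 -0.9999] q6 -0.97 t 15.1 open 0.03 F [-0.2  0.1 -0.6] pos [ 0.4515 -0.295   0.2552]
```

The burnt card stands in the red bay. Next is the new card in rack slot -40. I'll use a narrow opening because of the panel's sockets.

Call:
{"name": "move_arm", "arguments": {
  "plan": "0.004 0.040 0.03 0 195;0.004 0.04 0.08 0 195;0.004 0.04 0.13 0 195;0.004 0.04 0.165 0 195;0.004 0.04 0.165 0 195;0.004 0.04 0.165 0 195;0.004 0.04 0.165 0 195"
}}

```text
t: 15.98
tool_pos: [0.4919, -0.2829, 0.0927]
tool_rot: [1.916, 2.472, 0.002]
contact_force: [1.3, 0.1, 0.2]
opening: 0.02
```

```bash
python3 - <<'E'
from h import *
goF(RACK,-.034,.011)
E
```

```text
move [ 0.002  -0.0017  0.0817] turn 0.0006 | head 14.44 tilt [ 0.0119 -0.0075 -0.9999] q6 -0.91 t 15.975 open 0.02 F [1.3 0.1 0.2] pos [ 0.4919 -0.2829  0.0927]
```

Call:
{"name": "move_arm", "arguments": {
  "plan": "0.002 -0.002 0.03 0 195;0.002 -0.002 0.06 0 195;0.002 -0.002 0.082 0 195;0.002 -0.002 0.082 0 195;0.002 -0.002 0.082 0 255;0.002 -0.002 0.082 0 255;0.002 -0.002 0.082 0 255;0.002 -0.002 0.082 0 255;0.002 -0.002 0.065 0 255;0.002 -0.002 0.04 0 255;0.002 -0.002 0.01 0 255;0.002 -0.002 -0.02 0 255"
}}

```text
t: 17.48
tool_pos: [0.4904, -0.2816, 0.1155]
tool_rot: [1.914, 2.469, 0.004]
contact_force: [1.0, 0.2, -0.1]
opening: 0.0116
```

```bash
cat >> h.py <<'E'
def held(F,ztool=None):
    "held block/board in frame F relative to the tool; whole extent of things near the tool above it"
    a=snap('wrist'); s=sensors.get_obs(); q=inF(cloud(*a[1:]),F)*1000; t=inF(s['tool_pos'],F)*1000
    hsv=cv2.cvtColor(a[0],cv2.COLOR_BGR2HSV)
    col=(hsv[...,1]>100)&(hsv[...,0]>35)&(hsv[...,0]<80)|((hsv[...,1]<60)&(hsv[...,2]>110))
    d=q-t; m=col&(abs(d[...,0])<14)&(abs(d[...,1])<60)&(d[...,2]>40)&(d[...,2]<66)
    w=d[m]; n=w[abs(w[:,1])<12]; print('held n',m.sum(),'dx',np.percentile(n[:,0],[3,97]).round(1),'dy',np.percentile(w[:,1],[1,99]).round(1),'dz',np.percentile(w[:,2],[50,90]).round(1),'tool',t.round(1))
    return a
E
python3 - <<'E'
from h import *
a=held(RACK); cv2.imwrite('pics/w7.png',a[0])
goF(CASE,.0045,.12)
E
```

```text
held n 4587 dx [-7.2  3.6] dy [-15.8  48.2] dz [47.5 49.2] tool [-32.2  -1.8 120.7]
move [ 0.2758  0.1268 -0.0023] turn 0.2787 | head 14.47 tilt [ 0.0217 -0.0137 -0.9997] q6 -0.91 t 17.525 open 0.0112 F [ 2.2 -0.9  2.1] pos [ 0.4928 -0.2834  0.1207]
```

Call:
{"name": "move_arm", "arguments": {
  "plan": "0 0 0 0 255;0 0 0 0 255;0 0 0 0 255"
}}

```text
t: 17.9
tool_pos: [0.4922, -0.2828, 0.1192]
tool_rot: [1.91, 2.465, 0.004]
contact_force: [0.9, 0.2, -0.2]
opening: 0.0109
```

```bash
python3 - <<'E'
from h import *
a=held(RACK); cv2.imwrite('pics/w7.png',a[0])
goF(CASE,.0045,.12)
E
```

```text
held n 5013 dx [-11.1  10.3] dy [-18.8  46.2] dz [52.6 53.9] tool [-32.7  -1.1 119.1]
move [ 0.2751  0.1274 -0.0034] turn 0.2786 | head 14.46 tilt [ 0.0198 -0.0121 -0.9997] q6 -0.91 t 17.95 open 0.011 F [-0.3 -0.7 -1.8] pos [ 0.4922 -0.2828  0.1191]
```

View pics/w7.png

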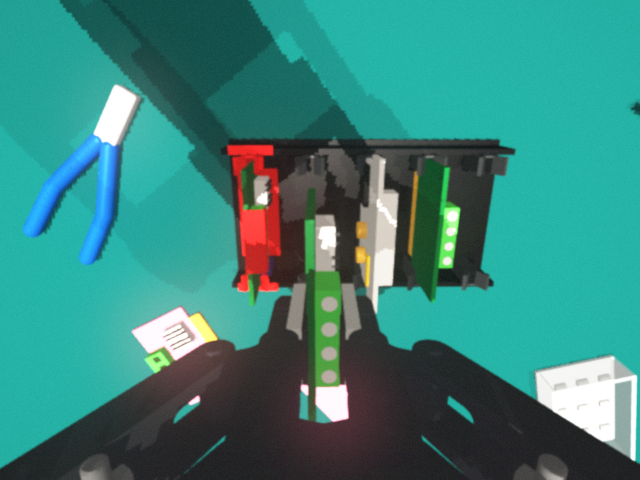

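The card is held with its block at (330,330), and the burnt card stands in the red bay. On to case slot 2.

Call:
{"name": "move_arm", "arguments": {
  "plan": "0.274 0.127 -0.003 0.279 255;0.274 0.127 -0.003 0.279 255;0.274 0.127 -0.003 0.279 255;0.274 0.127 -0.003 0.279 255;0.274 0.127 -0.003 0.279 255;0.274 0.127 -0.003 0.279 255;0.274 0.127 -0.003 0.279 255;0.274 0.127 -0.003 0.279 255;0.274 0.127 -0.003 0.279 255;0.274 0.127 -0.003 0.279 255"
}}

```text
t: 19.2
tool_pos: [0.5467, 0.0135, 0.1196]
tool_rot: [2.236, 2.174, 0.009]
contact_force: [-0.2, 1.1, -0.3]
opening: 0.011
```

```bash
python3 - <<'E'
from h import *
a=held(CASE)
goF(CASE,.0045,.0115,y=-.0013)
E
```

```text
held n 4312 dx [-6.  5.] dy [-31.3  45.9] dz [52.6 53.3] tool [  4.4  -1.8 119.6]
move [ 0.0017 -0.0021  0.1081] turn -0.0016 | head -1.59 tilt [ 0.0199 -0.0122 -0.9997] q6 -0.08 t 19.25 open 0.0112 F [ 0.4 -0.3 -0.3] pos [0.5467 0.0136 0.1196]
```

Call:
{"name": "move_arm", "arguments": {
  "plan": "0.001 -0.001 0.03 -0.002 255;0.001 -0.001 0.055 -0.002 255;0.001 -0.002 0.068 -0.002 255;0.001 -0.002 0.078 -0.002 255;0.001 -0.002 0.088 -0.002 255;0.001 -0.002 0.098 -0.002 255;0.001 -0.002 0.107 -0.002 255;0.001 -0.002 0.11 -0.002 255;0.001 -0.002 0.11 -0.002 255;0.001 -0.002 0.11 -0.002 255"
}}

```text
t: 20.5
tool_pos: [0.547, 0.0133, 0.0118]
tool_rot: [2.234, 2.178, 0.007]
contact_force: [-7.0, -0.1, 13.3]
opening: 0.0113
```

Call:
{"name": "move_arm", "arguments": {
  "plan": "0 0 0 0 195;0 0 0 0 195;0 0 0 0 195;0 0 0 0 195;0 0 -0.03 0 195;0 0 -0.08 0 195;0 0 -0.13 0 195;0 0 -0.19 0 195;0 0 -0.22 0 195;0 0 -0.22 0 195;0 0 -0.22 0 195;0 0 -0.22 0 195"
}}

```text
t: 22.0
tool_pos: [0.5419, 0.0161, 0.2291]
tool_rot: [2.237, 2.18, 0.003]
contact_force: [0.4, -1.0, -0.1]
opening: 0.0202
```

```bash
python3 - <<'E'
from h import *
tops(CASE)
goF(RACK,.0455,.1)
E
```

```text
slot 0 n 775 x [-0.9 10.1] y [-44.4  43.9] z [64.6 65.5]
slot 40 n 931 x [39.6 51.6] y [-43.5  45.7] z [64.2 65.3]
move [-0.2761  0.0309  0.133 ] turn -0.2768 | head -1.46 tilt [ 0.0144 -0.0119 -0.9998] q6 -0.08 t 22.05 open 0.02 F [ 0.4  0.5 -0.5] pos [0.542  0.0161 0.2293]
```

Slot 2 is seated at the same height as the good card. Next is the new card in rack slot +40.

Call:
{"name": "move_arm", "arguments": {
  "plan": "-0.276 0.031 0 -0.277 195;-0.276 0.031 0 -0.277 195;-0.276 0.031 0 -0.277 195;-0.276 0.031 0 -0.277 195;-0.276 0.031 0 -0.277 195;-0.276 0.031 0.04 -0.277 195;-0.276 0.031 0.09 -0.277 195;-0.276 0.031 0.133 -0.277 195;-0.276 0.031 0.133 -0.277 195;-0.276 0.031 0.133 -0.277 195;-0.276 0.031 0.133 -0.277 195"
}}

```text
t: 23.42
tool_pos: [0.5695, -0.2631, 0.1031]
tool_rot: [1.911, 2.464, -0.0]
contact_force: [-0.0, -0.7, 1.3]
opening: 0.0201
```

```bash
python3 - <<'E'
from h import *
tops(RACK)
goF(RACK,.0458,.011)
E
```

```text
slot -80 n 3418 x [-81.  -67.6] y [-45.6  43.5] z [64.9 66.4]
slot 0 n 3052 x [ 0.9 12.6] y [-48.2  50.6] z [70.2 71.1]
slot 40 n 1816 x [40.7 52. ] y [-43.5  45. ] z [64.4 65.2]
move [ 0.0028 -0.0024  0.0919] turn 0.0003 | head 14.42 tilt [ 0.0183 -0.0143 -0.9997] q6 -0.8 t 23.475 open 0.0203 F [-0.5 -0.2  0. ] pos [ 0.5693 -0.263   0.1029]
```

Call:
{"name": "move_arm", "arguments": {
  "plan": "0.002 -0.001 0.035 0 195;0.003 -0.002 0.07 0 195;0.003 -0.002 0.092 0 195;0.003 -0.002 0.092 0 195;0.003 -0.002 0.092 0 255;0.003 -0.002 0.092 0 255;0.003 -0.002 0.092 0 255;0.003 -0.002 0.092 0 255;0.003 -0.002 0.075 0 255;0.003 -0.002 0.04 0 255;0.003 -0.002 0 0 255;0.003 -0.002 -0.018 0 255"
}}

```text
t: 24.98
tool_pos: [0.5692, -0.2616, 0.1266]
tool_rot: [1.905, 2.457, 0.003]
contact_force: [-0.1, 0.7, -0.2]
opening: 0.0111
```

Call:
{"name": "move_arm", "arguments": {
  "plan": "0 0 0 0 255;0 0 0 0 255;0 0 0 0 255"
}}

```text
t: 25.35
tool_pos: [0.5683, -0.261, 0.1246]
tool_rot: [1.907, 2.46, 0.002]
contact_force: [0.4, 0.5, -1.2]
opening: 0.0113
```

```bash
python3 - <<'E'
from h import *
held(RACK)
goF(CASE,-.0355,.12,y=-.001)
E
```

```text
held n 5287 dx [-9.9  8.4] dy [-29.5  45.1] dz [52.9 54.2] tool [ 46.4   1.1 124.6]
move [ 0.2831  0.0093 -0.0015] turn 0.2782 | head 14.44 tilt [ 0.024  -0.0168 -0.9996] q6 -0.8 t 25.4 open 0.0112 F [-0.4  0.3 -0. ] pos [ 0.5683 -0.261   0.1246]
```

Call:
{"name": "move_arm", "arguments": {
  "plan": "0.284 0.009 -0.001 0.278 255;0.284 0.009 -0.001 0.278 255;0.284 0.009 -0.001 0.278 255;0.284 0.009 -0.001 0.278 255;0.284 0.009 -0.001 0.278 255;0.284 0.009 -0.001 0.278 255;0.284 0.009 -0.001 0.278 255;0.284 0.009 -0.001 0.278 255;0.284 0.009 -0.001 0.278 255;0.284 0.009 -0.001 0.278 255"
}}

```text
t: 26.65
tool_pos: [0.5064, 0.0156, 0.1194]
tool_rot: [2.231, 2.171, 0.008]
contact_force: [0.6, -0.2, -1.4]
opening: 0.0115
```

```bash
python3 - <<'E'
from h import *
a=held(CASE)
goF(CASE,-.0355,.011,y=-.0005)
E
```

```text
held n 3809 dx [-6.2  4.8] dy [-31.4  43.8] dz [53.  53.8] tool [-35.9  -0.7 119.4]
move [ 0.0019 -0.0022  0.1084] turn -0.0007 | head -1.54 tilt [ 0.0239 -0.0168 -0.9996] q6 -0.08 t 26.7 open 0.0111 F [ 1.   0.6 -0.6] pos [0.5064 0.0158 0.1194]
```

Call:
{"name": "move_arm", "arguments": {
  "plan": "0.001 -0.001 0.03 -0.001 255;0.001 -0.001 0.055 -0.001 255;0.002 -0.002 0.068 -0.001 255;0.002 -0.002 0.078 -0.001 255;0.002 -0.002 0.088 -0.001 255;0.002 -0.002 0.098 -0.001 255;0.002 -0.002 0.107 -0.001 255;0.002 -0.002 0.11 -0.001 255;0.002 -0.002 0.11 -0.001 255;0.002 -0.002 0.11 -0.001 255"
}}

```text
t: 27.95
tool_pos: [0.5071, 0.0161, 0.0113]
tool_rot: [2.23, 2.173, 0.006]
contact_force: [-8.2, 1.2, 13.5]
opening: 0.0112
```

Call:
{"name": "move_arm", "arguments": {
  "plan": "0 0 0 0 195;0 0 0 0 195;0 0 0 0 195;0 0 0 0 195;0 0 -0.03 0 195;0 0 -0.08 0 195;0 0 -0.13 0 195;0 0 -0.19 0 195;0 0 -0.22 0 195;0 0 -0.22 0 195;0 0 -0.22 0 195;0 0 -0.22 0 195"
}}

```text
t: 29.45
tool_pos: [0.5012, 0.0198, 0.2287]
tool_rot: [2.233, 2.175, 0.002]
contact_force: [1.2, -1.4, -0.2]
opening: 0.02
```

```bash
python3 - <<'E'
from h import *
tops(CASE)
goF(RACK,.0065,.11)
E
```

```text
slot -40 n 771 x [-41. -30.] y [-43.6  44.4] z [64.6 65.6]
slot 0 n 877 x [-1.8  9.9] y [-44.9  43.5] z [64.5 65.5]
slot 40 n 1038 x [39.4 51.5] y [-43.6  45.6] z [64.  65.1]
move [-0.289   0.0338  0.1243] turn -0.277 | head -1.47 tilt [ 0.0184 -0.0164 -0.9997] q6 -0.07 t 29.5 open 0.0199 F [-0.2  0.4  0.5] pos [0.5013 0.0198 0.229 ]
```

Call:
{"name": "move_arm", "arguments": {
  "plan": "-0.289 0.034 0 -0.277 195;-0.289 0.034 0 -0.277 195;-0.289 0.034 0 -0.277 195;-0.289 0.034 0 -0.277 195;-0.289 0.034 0 -0.277 195;-0.289 0.034 0.04 -0.277 195;-0.289 0.034 0.09 -0.277 195;-0.289 0.034 0.124 -0.277 195;-0.289 0.034 0.124 -0.277 195;-0.289 0.034 0.124 -0.277 195;-0.289 0.034 0.124 -0.277 195"
}}

```text
t: 30.88
tool_pos: [0.5314, -0.2728, 0.1128]
tool_rot: [1.908, 2.46, -0.002]
contact_force: [-0.5, 0.5, -0.1]
opening: 0.0202
```

```bash
python3 - <<'E'
from h import *
tops(RACK)
goF(RACK,.0065,.021,y=.001)
E
```

```text
slot -80 n 2656 x [-80.6 -67.4] y [-45.5  43.3] z [65.2 66.3]
slot 0 n 2333 x [ 0.9 12.3] y [-47.5  50.6] z [70.3 71.1]
move [ 0.0042 -0.0027  0.0916] turn 0.0001 | head 14.41 tilt [ 0.0216 -0.0186 -0.9996] q6 -0.85 t 30.925 open 0.02 F [-0.9 -0.6 -0.2] pos [ 0.5313 -0.2727  0.1127]
```

Call:
{"name": "move_arm", "arguments": {
  "plan": "0.003 -0.001 0.035 0 195;0.004 -0.003 0.07 0 195;0.004 -0.003 0.092 0 195;0.004 -0.003 0.092 0 195;0.004 -0.003 0.092 0 255;0.004 -0.003 0.092 0 255;0.004 -0.003 0.092 0 255;0.004 -0.003 0.092 0 255;0.004 -0.003 0.075 0 255;0.004 -0.003 0.04 0 255;0.004 -0.003 0 0 255;0.004 -0.003 -0.015 0 255"
}}

```text
t: 32.42
tool_pos: [0.5298, -0.2707, 0.133]
tool_rot: [1.902, 2.453, -0.0]
contact_force: [0.4, -1.0, -1.1]
opening: 0.011
```

Call:
{"name": "move_arm", "arguments": {
  "plan": "0 0 0 0 255;0 0 0 0 255;0 0 0 0 255"
}}

```text
t: 32.8
tool_pos: [0.5289, -0.27, 0.1309]
tool_rot: [1.904, 2.455, -0.0]
contact_force: [0.1, 0.6, -1.4]
opening: 0.011
```

```bash
python3 - <<'E'
from h import *
a=held(RACK); cv2.imwrite('pics/w8.png',a[0])
goF(CASE,-.0755,.125,y=0)
E
```

```text
held n 6419 dx [-8.   6.6] dy [-34.5  50. ] dz [48.7 51. ] tool [  6.1   2.1 131.1]
move [ 0.294   0.0113 -0.0018] turn 0.2779 | head 14.42 tilt [ 0.0271 -0.0214 -0.9994] q6 -0.85 t 32.85 open 0.0112 F [ 0.2  0.6 -1.2] pos [ 0.529  -0.2701  0.1311]
```

Call:
{"name": "move_arm", "arguments": {
  "plan": "0.294 0.011 -0.002 0.278 255;0.294 0.011 -0.002 0.278 255;0.294 0.011 -0.002 0.278 255;0.294 0.011 -0.002 0.278 255;0.294 0.011 -0.002 0.278 255;0.294 0.011 -0.002 0.278 255;0.294 0.011 -0.002 0.278 255;0.294 0.011 -0.002 0.278 255;0.294 0.011 -0.002 0.278 255;0.294 0.011 -0.002 0.278 255"
}}

```text
t: 34.1
tool_pos: [0.4667, 0.0167, 0.1252]
tool_rot: [2.228, 2.167, 0.007]
contact_force: [1.5, 0.7, -1.0]
opening: 0.0113
```

```bash
python3 - <<'E'
from h import *
a=held(CASE); cv2.imwrite('pics/w8.png',a[0])
goF(CASE,-.0755,.0205,y=0)
E
```

```text
held n 5273 dx [-6.   4.2] dy [-34.2  49.8] dz [48.8 49.6] tool [-75.7  -0.6 125.2]
move [ 0.0028 -0.0027  0.1046] turn -0.0011 | head -1.56 tilt [ 0.027  -0.0215 -0.9994] q6 -0.08 t 34.15 open 0.0113 F [-0.1  0.6 -0.5] pos [0.4666 0.0169 0.1252]
```

View pics/w8.png

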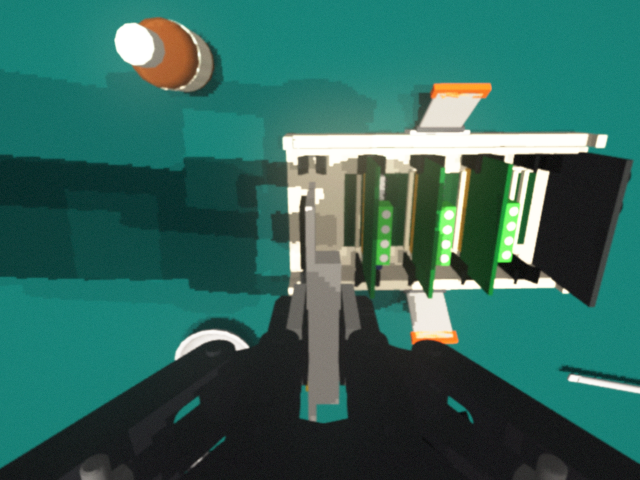

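The panel is held over the rear slot, with its flange (325,300) on the front side. Three cards stand in slots 1-3, blocks forward. Inserting the panel.

Call:
{"name": "move_arm", "arguments": {
  "plan": "0.001 -0.001 0.03 -0.001 255;0.002 -0.002 0.052 -0.001 255;0.002 -0.002 0.064 -0.001 255;0.003 -0.003 0.074 -0.001 255;0.003 -0.003 0.084 -0.001 255;0.003 -0.003 0.094 -0.001 255;0.003 -0.003 0.103 -0.001 255;0.003 -0.003 0.107 -0.001 255;0.003 -0.003 0.107 -0.001 255;0.003 -0.003 0.107 -0.001 255"
}}

```text
t: 35.4
tool_pos: [0.467, 0.0178, 0.0214]
tool_rot: [2.227, 2.169, 0.004]
contact_force: [-11.9, 1.3, 21.8]
opening: 0.0114
```

Call:
{"name": "move_arm", "arguments": {
  "plan": "0 0 0 0 195;0 0 0 0 195;0 0 0 0 195;0 0 0 0 195;0 0 -0.03 0 195;0 0 -0.08 0 195;0 0 -0.13 0 195;0.01 0.02 -0.19 0 195;0.01 0.04 -0.21 0 195;0.01 0.04 -0.21 0 195;0.01 0.04 -0.21 0 195;0.01 0.04 -0.21 0 195"
}}

```text
t: 36.9
tool_pos: [0.5005, 0.0312, 0.2297]
tool_rot: [2.23, 2.171, 0.0]
contact_force: [-0.2, -0.1, 0.4]
opening: 0.0199
```

```bash
python3 - <<'E'
from h import *
a=tops(CASE)
go(.505,.29,.26,88.5)
# cover by top camera
a=snap('top'); P=cloud(*a[1:]); 
def rect(lo,hi,x0=.505,y0=.29,r=.16):
    q=P[(P[...,2]>lo)&(P[...,2]<hi)&(abs(P[...,0]-x0)<r)&(abs(P[...,1]-y0)<r)]
    print(len(q),cv2.minAreaRect((q[:,:2]*1000).astype(np.float32)))
rect(.048,.062); rect(.08,.095)
E
```

```text
slot -80 n 1139 x [-80.8 -69. ] y [-48.3  50.4] z [70.4 71.4]
slot -40 n 734 x [-41.5 -30.4] y [-44.2  44.5] z [64.5 65.6]
slot 0 n 855 x [-1.8  9.9] y [-44.7  43.8] z [64.4 65.5]
slot 40 n 1012 x [39.3 51.5] y [-43.3  45.6] z [64.  65.1]
move [ 0.2581 -0.0019 -0.0353] turn 1.5707 | head -1.5 tilt [ 0.0212 -0.021  -0.9996] q6 -0.05 t 36.95 open 0.0201 F [0.6 0.8 0.3] pos [0.5007 0.0312 0.23  ]
4216 ((482.8436279296875, 336.0024719238281), (118.89115142822266, 200.7782440185547), 88.76055145263672)
313 ((480.9879150390625, 335.3042907714844), (14.695377349853516, 109.74676513671875), 88.87679290771484)
```

The panel is seated. The cover has been knocked to about (0.482, 0.335), so I'll go above its handle at the new place.

Call:
{"name": "move_arm", "arguments": {
  "plan": "0.304 -0.026 0 -1.576 165;0.304 -0.026 0 -1.576 165;0.304 -0.026 0 -1.576 165;0.304 -0.026 0 -1.576 165;0.304 -0.026 0 -1.576 165;0.304 -0.026 0 -1.576 165;0.304 -0.026 0.03 -1.576 165;0.304 -0.026 0.06 -1.576 165;0.304 -0.026 0.07 -1.576 165;0.304 -0.026 0.07 -1.576 165;0.304 -0.026 0.07 -1.576 165;0.304 -0.026 0.07 -1.576 165"
}}

```text
t: 38.5
tool_pos: [0.4852, 0.3345, 0.1548]
tool_rot: [0.034, 3.117, -0.031]
contact_force: [-0.1, 0.1, 0.5]
opening: 0.0301
```

```bash
python3 - <<'E'
from h import *
a=snap('wrist'); cv2.imwrite('pics/w9.png',a[0]); P=cloud(*a[1:]); X,Y,Z=P[...,0],P[...,1],P[...,2]
for lo,hi in ((.080,.092),(.05,.058)):
    m=(Z>lo)&(Z<hi)&(abs(X-.482)<.12)&(abs(Y-.335)<.08); q=P[m]; print(len(q),q.mean(0).round(4),cv2.minAreaRect((q[:,:2]*1000).astype(np.float32)))
go(.482,.335,.037,88.8)
E
```

```text
2832 [0.479 0.336 0.087] ((483.24237060546875, 335.824951171875), (12.006081581115723, 109.21368408203125), 88.7242202758789)
35131 [0.4632 0.3364 0.0536] ((484.38623046875, 335.6925354003906), (116.50383758544922, 200.86083984375), 88.69522094726562)
move [0.006  0.0028 0.1176] turn -0.001 | head 88.74 tilt [ 0.0234 -0.0202 -0.9995] q6 -1.05 t 38.55 open 0.0303 F [-0.5 -0.2  0.8] pos [0.4852 0.3345 0.1547]
```

View pics/w9.png

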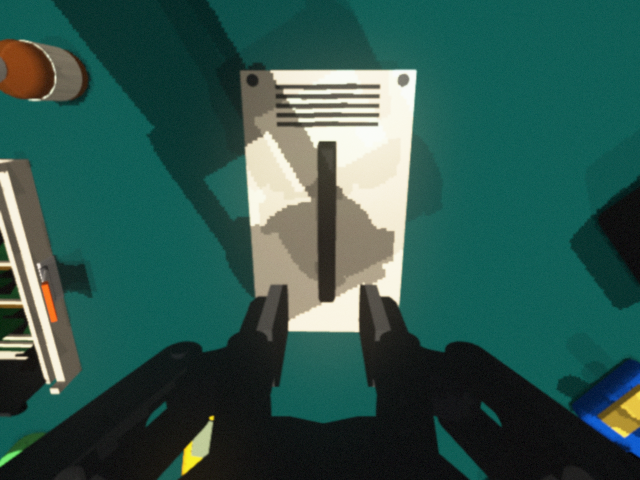

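The view shows:
- the handle bar at (327,220), below the fingers
- the vents at (327,105), on the robot side (-x)

The cover's centre is (0.484, 0.336) and its yaw is -1.3°. Gripping it.

Call:
{"name": "move_arm", "arguments": {
  "plan": "0.001 0.001 0.03 0 165;0.002 0.002 0.07 0 165;0.004 0.003 0.1 0 165;0.004 0.003 0.117 0 165;0.004 0.003 0.117 0 165;0.004 0.003 0.117 0 255;0.004 0.003 0.117 0 255;0.004 0.003 0.117 0 255;0.004 0.003 0.117 0 255;0.004 0.003 0.117 0 255",
  "force": 90
}}

```text
t: 39.8
tool_pos: [0.4852, 0.3351, 0.0393]
tool_rot: [0.034, 3.115, -0.031]
contact_force: [-0.7, -4.9, 6.0]
opening: 0.0101
```

Call:
{"name": "move_arm", "arguments": {
  "plan": "0 0 -0.015 0 255;0 0 -0.05 0 255;0 0 -0.09 0 255;0 0 -0.125 0 255;0 0 -0.125 0 255;0 0 -0.125 0 255;0 0 -0.125 0 255"
}}

```text
t: 40.67
tool_pos: [0.4804, 0.3369, 0.1611]
tool_rot: [0.034, 3.119, -0.035]
contact_force: [0.9, 0.2, -5.1]
opening: 0.0102
```

```bash
cat >> h.py <<'E'
def cover(cam='top'):
    a=snap(cam); P=cloud(*a[1:]); s=sensors.get_obs(); t=s['tool_pos']
    m=(abs(P[...,0]-t[0])<.13)&(abs(P[...,1]-t[1])<.09)&(abs(P[...,2]-(t[2]+.018))<.015)
    hsv=cv2.cvtColor(a[0],cv2.COLOR_BGR2HSV); m&=(hsv[...,1]<70)&(hsv[...,2]>90)
    q=P[m]; A=np.c_[q[:,:2]-t[:2],np.ones(len(q))]; c=np.linalg.lstsq(A,q[:,2],rcond=None)[0]
    print(cam,'n',len(q),cv2.minAreaRect((q[:,:2]*1000).astype(np.float32)),'plane slope x,y',c[:2].round(4),'z at tool',c[2].round(4),'tool',t.round(4))
    return a
E
python3 - <<'E'
from h import *
cover(); cover('wrist')
go(*at(CASE,.011),.17,88.5); print(at(CASE,.011))
E
```

```text
top n 2852 ((477.9236755371094, 336.9022216796875), (117.98765563964844, 200.6630401611328), 89.21280670166016) plane slope x,y [-0.006   0.0032] z at tool 0.1764 tool [0.4807 0.3369 0.1614]
wrist n 67672 ((476.02239990234375, 338.0084228515625), (116.87425994873047, 194.10752868652344), 88.72852325439453) plane slope x,y [-0.0061 -0.012 ] z at tool 0.1756 tool [0.4809 0.3371 0.1619]
move [-0.0795 -0.3203  0.0006] turn 0.0041 | head 88.73 tilt [ 0.0226 -0.022  -0.9995] q6 -1.04 t 40.775 open 0.0103 F [-0.9 -0.7 -4.2] pos [0.4809 0.3371 0.1619]
(np.float64(0.5532962305747311), np.float64(0.015212053568613396))
```

Call:
{"name": "move_arm", "arguments": {
  "plan": "-0.081 -0.321 0 0.004 255;-0.081 -0.321 0 0.004 255;-0.081 -0.321 0 0.004 255;-0.081 -0.321 0 0.004 255;-0.081 -0.321 0 0.004 255;-0.081 -0.321 0 0.004 255;-0.081 -0.321 0 0.004 255;-0.081 -0.321 0 0.004 255;-0.081 -0.321 0 0.004 255;-0.081 -0.321 0 0.004 255;-0.081 -0.321 0 0.004 255"
}}

```text
t: 42.15
tool_pos: [0.5547, 0.0151, 0.1707]
tool_rot: [0.039, 3.118, -0.034]
contact_force: [1.1, 0.7, -4.0]
opening: 0.0104
```

```bash
python3 - <<'E'
from h import *
cover(); a=cover('wrist')
go(.5548,.0147,.062,88.5)
b=snap('top'); P=cloud(*b[1:])
E
```

```text
top n 1163 ((552.1896362304688, 15.75909423828125), (116.18395233154297, 200.43675231933594), 88.5914535522461) plane slope x,y [-0.0004 -0.0123] z at tool 0.1858 tool [0.5548 0.0149 0.1707]
wrist n 66677 ((550.1410522460938, 15.871356964111328), (117.18706512451172, 194.10733032226562), 88.61810302734375) plane slope x,y [-0.0051 -0.0131] z at tool 0.1848 tool [0.5548 0.0148 0.1707]
move [0.0025 0.0022 0.1087] turn 0.0006 | head 88.53 tilt [ 0.0227 -0.0219 -0.9995] q6 -1.64 t 42.25 open 0.0103 F [-0.7 -0.5 -3.8] pos [0.5548 0.0148 0.1707]
```

Call:
{"name": "move_arm", "arguments": {
  "plan": "0 0 0.03 0 255;0.001 0.001 0.06 0 255;0.001 0.001 0.08 0 255;0.001 0.001 0.087 0 255;0.001 0.001 0.087 0 255;0.001 0.001 0.087 0 255;0.001 0.001 0.087 0 255"
}}

```text
t: 43.18
tool_pos: [0.5567, 0.0137, 0.085]
tool_rot: [0.04, 3.116, -0.034]
contact_force: [0.3, -0.3, -4.4]
opening: 0.0103
```

```bash
python3 - <<'E'
from h import *
cover(); a=cover('wrist')
go(.5554,.0145,.062,88.5)
b=snap('side'); cv2.imwrite('pics/s10.png',np.hstack([cv2.resize(a[0],(400,300)),cv2.resize(b[0][140:290,210:410],(400,300))]))
E
```

```text
top n 873 ((553.634521484375, 14.127799987792969), (115.67445373535156, 201.25782775878906), 89.57080078125) plane slope x,y [-0.007  -0.0109] z at tool 0.0998 tool [0.5565 0.0137 0.0848]
wrist n 66592 ((551.7742919921875, 14.9298095703125), (117.25105285644531, 193.83749389648438), 88.60163879394531) plane slope x,y [-0.0027 -0.0129] z at tool 0.099 tool [0.5563 0.0137 0.0845]
move [0.0015 0.0012 0.0225] turn 0.0003 | head 88.52 tilt [ 0.0241 -0.0221 -0.9995] q6 -1.64 t 43.275 open 0.0102 F [-0.5  0.6 -3.8] pos [0.5563 0.0137 0.0845]
```

View pics/s10.png

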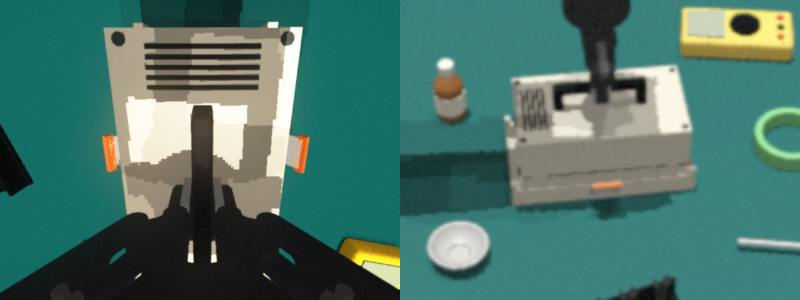

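The cover sits squarely over the case, with its vents to the rear. Lowering it onto the shoulder.

Call:
{"name": "move_arm", "arguments": {
  "plan": "0.001 0.001 0.008 0 255;0.001 0.001 0.014 0 255;0.001 0.001 0.019 0 255;0.001 0.001 0.023 0 255;0.001 0.001 0.025 0 255;0.001 0.001 0.025 0 255"
}}

```text
t: 44.08
tool_pos: [0.5557, 0.0136, 0.0632]
tool_rot: [0.04, 3.119, -0.036]
contact_force: [-15.2, -1.4, 17.7]
opening: 0.0099
```

```bash
python3 - <<'E'
from h import *
cover(); a=cover('wrist')
E
```

```text
top n 791 ((553.56640625, 14.36981201171875), (115.42142486572266, 199.96934509277344), 88.31927490234375) plane slope x,y [ 0.0004 -0.0001] z at tool 0.0781 tool [0.5557 0.0136 0.0632]
wrist n 66765 ((551.0414428710938, 15.092426300048828), (117.24638366699219, 193.59194946289062), 88.66920471191406) plane slope x,y [-0.0014  0.0004] z at tool 0.0774 tool [0.5557 0.0137 0.0632]
```

Level, with its top at 77-78 mm, so it is seated. Releasing.

Call:
{"name": "move_arm", "arguments": {
  "plan": "0 0 0 0 165;0 0 0 0 165;0 0 0 0 165;0 0 0 0 165;0 0 -0.03 0 165;0 0 -0.07 0 165;0 0 -0.12 0 165;0 0 -0.18 0 255;0 0 -0.19 0 255;0 0 -0.19 0 255;0 0 -0.19 0 255"
}}

```text
t: 45.55
tool_pos: [0.5505, 0.0182, 0.2503]
tool_rot: [0.04, 3.123, -0.035]
contact_force: [-0.3, 0.0, 0.2]
opening: 0.0003
```

```bash
python3 - <<'E'
from h import *
a=snap('wrist'); cv2.imwrite('pics/w11.png',a[0]); P=cloud(*a[1:]); q=inF(P,CASE)*1000; hsv=cv2.cvtColor(a[0],cv2.COLOR_BGR2HSV)
m=(abs(q[...,2]-77.5)<3)&(abs(q[...,0]-11)<115)&(abs(q[...,1])<65); w=q[m]
print('cover top',np.percentile(w,[.3,99.7],0).round(1).tolist(), cv2.minAreaRect(w[:,:2].astype(np.float32)))
A=np.c_[w[:,:2],np.ones(len(w))]; print(np.linalg.lstsq(A,w[:,2],rcond=None)[0])
for sg in (1,-1):
    m=(sg*q[...,1]>60)&(sg*q[...,1]<110)&(abs(q[...,0]-11)<25)&(q[...,2]>10)&(q[...,2]<70); w=q[m]; print('latch',sg,len(w),np.percentile(w,[2,50,98],0).round(1).tolist())
go(*at(CASE,.011,.125),.1,88.5); go(*at(CASE,.011,-.125),.1,88.5)
E
```

```text
cover top [[-87.1, -57.6, 75.5], [110.9, 57.7, 79.6]] ((12.639739990234375, -0.062160491943359375), (200.8430938720703, 116.43830108642578), 0.15205901861190796)
[-2.42934162e-03  6.28246753e-04  7.74842604e+01]
latch 1 945 [[-5.4, 66.9, 22.4], [9.5, 80.2, 41.3], [25.0, 91.9, 54.6]]
latch -1 833 [[-5.5, -89.8, 26.6], [9.3, -79.5, 43.9], [25.0, -68.4, 55.1]]
move [-0.0004  0.1255  0.1474] turn 0.0006 | head 88.53 tilt [ 0.0171 -0.0229 -0.9996] q6 -1.64 t 45.6 open -0.0003 F [ 0.2 -0.2 -0.4] pos [0.5504 0.0182 0.2502]
move [-0.0002 -0.1245  0.153 ] turn 0.0006 | head 88.53 tilt [ 0.0171 -0.0229 -0.9996] q6 -1.64 t 45.6 open -0.0003 F [ 0.2 -0.2 -0.4] pos [0.5504 0.0182 0.2502]
```

View pics/w11.png

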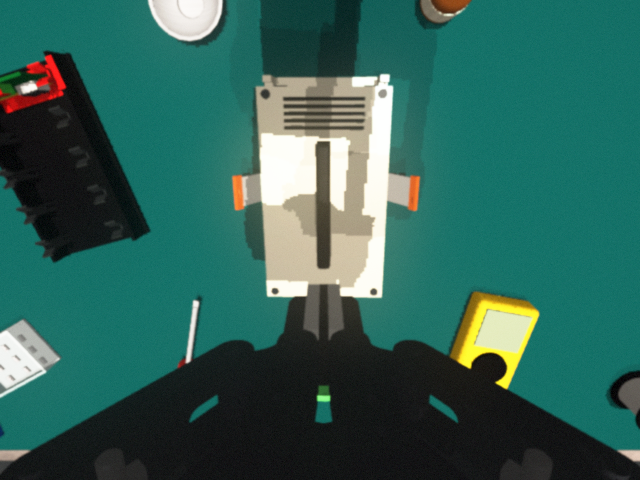

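The cover sits at (12.6, -0.1) in the case frame against a target of (11, 0), and it is level. Latches next. I'll turn the shut fingers so the linkage lies along x, and start on the left side.

Call:
{"name": "move_arm", "arguments": {
  "plan": "0 0.06 0 1.571 255;0 0.116 0 1.571 255;0 0.116 0 1.571 255;0 0.116 0 1.571 255;0 0.116 0.03 1.571 255;0 0.116 0.06 1.571 255;0 0.116 0.09 1.571 255;0 0.116 0.12 1.571 255;0 0.116 0.147 1.571 255;0 0.116 0.147 1.571 255;0 0.116 0.147 1.571 255"
}}

```text
t: 46.98
tool_pos: [0.556, 0.1307, 0.1008]
tool_rot: [2.228, 2.175, -0.006]
contact_force: [-0.5, -0.1, 0.3]
opening: 0.0
```

```bash
python3 - <<'E'
from h import *
go(*at(CASE,.010,.116),.016,-1.5); go(*at(CASE,.010,.077),.016,-1.5)
E
```

```text
move [ 0.0024 -0.0021  0.0847] turn 0.0022 | head -1.37 tilt [ 0.0169 -0.023  -0.9996] q6 0.15 t 46.975 open 0.0 F [-0.5 -0.1  0.3] pos [0.556  0.1307 0.1008]
move [-0.0366 -0.0022  0.0856] turn 0.0022 | head -1.37 tilt [ 0.0169 -0.023  -0.9996] q6 0.15 t 46.975 open 0.0 F [-0.5 -0.1  0.3] pos [0.556  0.1307 0.1008]
```

Call:
{"name": "move_arm", "arguments": {
  "plan": "0.002 -0.002 0.04 0 255;0.002 -0.002 0.085 0 255;0.002 -0.002 0.085 0 255;-0.008 -0.002 0.085 0 255;-0.016 -0.002 0.085 0 255;-0.024 -0.002 0.085 0 255;-0.03 -0.002 0.085 0 255;-0.034 -0.002 0.085 0 255;-0.037 -0.002 0.085 0 255;-0.037 -0.002 0.085 0 255;-0.037 -0.002 0.085 0 255"
}}

```text
t: 48.35
tool_pos: [0.5544, 0.0926, 0.0166]
tool_rot: [2.229, 2.175, -0.005]
contact_force: [0.8, 5.3, 1.8]
opening: 0.0001
```

```bash
python3 - <<'E'
from h import *
go(*at(CASE,.010,.075),.016,-1.5); print(inF(sensors.get_obs()['tool_pos'],CASE))
a=snap('wrist'); q=inF(cloud(*a[1:]),CASE)*1000; hsv=cv2.cvtColor(a[0],cv2.COLOR_BGR2HSV)
o=(hsv[...,0]>4)&(hsv[...,0]<22)&(hsv[...,1]>140)&(abs(q[...,0]-10)<22)&(abs(q[...,1])>55)&(abs(q[...,1])<100)&(q[...,2]>35)&(q[...,2]<70)
for sg in (1,-1):
    w=q[o&(sg*q[...,1]>0)]; print(sg,len(w),np.percentile(w,[3,50,97],0).round(1).tolist() if len(w) else '')
E
```

```text
move [-0.0023 -0.0001  0.0006] turn 0.0022 | head -1.37 tilt [ 0.0168 -0.0216 -0.9996] q6 0.08 t 48.35 open 0.0001 F [0.8 5.3 1.8] pos [0.5544 0.0926 0.0166]
[0.01009738 0.07735917 0.01655838]
1 0 
-1 0
```

Call:
{"name": "move_arm", "arguments": {
  "plan": "-0.002 0 0 0 255;-0.003 0 0 0 255;-0.003 0 0 0 255;0.01 0 0 0 255;0.035 0 0 0 255;0.035 0 -0.05 0 255;0.035 0 -0.11 0 255;0.02 0 -0.17 0 255;-0.03 0 -0.19 0 255;-0.04 0 -0.19 0 255;-0.04 0 -0.19 0 255;-0.04 0 -0.19 0 255"
}}

```text
t: 49.9
tool_pos: [0.5493, 0.0574, 0.2052]
tool_rot: [2.23, 2.178, -0.009]
contact_force: [0.1, 0.3, -0.2]
opening: -0.0002
```

```bash
cat >> h.py <<'E'
def latch():
    a=snap('wrist'); q=inF(cloud(*a[1:]),CASE)*1000; hsv=cv2.cvtColor(a[0],cv2.COLOR_BGR2HSV)
    o=(hsv[...,0]>2)&(hsv[...,0]<25)&(hsv[...,1]>120)&(abs(q[...,0]-10)<22)&(abs(q[...,1])>55)&(abs(q[...,1])<110)&(q[...,2]>30)&(q[...,2]<75)
    for sg in (1,-1):
        w=q[o&(sg*q[...,1]>0)]; print('latch',sg,len(w),np.percentile(w,[3,50,97],0).round(1).tolist() if len(w) else '')
    m=(abs(q[...,2]-77.5)<3)&(abs(q[...,0]-11)<115)&(abs(q[...,1])<65); w=q[m]; print('cover',cv2.minAreaRect(w[:,:2].astype(np.float32)),w[:,2].mean())
    return a
E
python3 - <<'E'
from h import *
latch()
go(*at(CASE,.010,-.116),.1,-1.5)
E
```

```text
latch 1 253 [[-5.7, 57.7, 32.6], [9.4, 66.2, 62.2], [26.1, 67.9, 63.6]]
latch -1 0 
cover ((12.297966003417969, -0.3539237976074219), (200.5263214111328, 116.90536499023438), 0.06910606473684311) 77.52892566384426
move [-0.1559  0.002   0.1089] turn 0.0033 | head -1.31 tilt [ 0.0137 -0.0217 -0.9997] q6 0.01 t 49.95 open -0.0003 F [ 0.5 -0.4 -0.4] pos [0.5494 0.0575 0.2055]
```

The left latch is up, its tip at z = 62-63 mm. Now the right one.

Call:
{"name": "move_arm", "arguments": {
  "plan": "-0.06 0.002 0 0.003 255;-0.12 0.002 0 0.003 255;-0.157 0.002 0 0.003 255;-0.157 0.002 0.03 0.003 255;-0.157 0.002 0.07 0.003 255;-0.157 0.002 0.109 0.003 255;-0.157 0.002 0.109 0.003 255;-0.157 0.002 0.109 0.003 255"
}}

```text
t: 50.95
tool_pos: [0.55, -0.1015, 0.101]
tool_rot: [2.231, 2.175, -0.007]
contact_force: [1.3, 0.3, 1.1]
opening: -0.0
```

```bash
python3 - <<'E'
from h import *
go(*at(CASE,.010,-.116),.016,-1.5); go(*at(CASE,.010,-.075),.016,-1.5)
E
```

```text
move [ 0.0026 -0.0021  0.0849] turn 0.0011 | head -1.44 tilt [ 0.0148 -0.022  -0.9996] q6 -0.28 t 50.95 open -0.0 F [1.3 0.3 1.1] pos [ 0.55   -0.1015  0.101 ]
move [ 0.0436 -0.002   0.084 ] turn 0.0011 | head -1.44 tilt [ 0.0148 -0.022  -0.9996] q6 -0.28 t 50.95 open -0.0 F [1.3 0.3 1.1] pos [ 0.55   -0.1015  0.101 ]
```

Call:
{"name": "move_arm", "arguments": {
  "plan": "0.002 -0.002 0.04 0 255;0.002 -0.002 0.085 0 255;0.002 -0.002 0.085 0 255;0.012 -0.002 0.085 0 255;0.02 -0.002 0.085 0 255;0.028 -0.002 0.085 0 255;0.034 -0.002 0.085 0 255;0.039 -0.002 0.085 0 255;0.042 -0.002 0.085 0 255;0.044 -0.002 0.085 0 255;0.045 -0.002 0.085 0 255;0.045 -0.002 0.085 0 255"
}}

```text
t: 52.45
tool_pos: [0.5504, -0.0637, 0.0155]
tool_rot: [2.224, 2.171, -0.019]
contact_force: [-1.2, -19.7, -0.0]
opening: -0.0002
```

Call:
{"name": "move_arm", "arguments": {
  "plan": "0.001 0 0 0 255;0.001 0 0 0 255;-0.01 0 0 0 255;-0.035 0 0 0 255;-0.035 0 -0.05 0 255;-0.035 0 -0.11 0 255;-0.035 0 -0.17 0 255;-0.005 0 -0.21 0 255;-0.005 0 -0.21 0 255;-0.005 0 -0.21 0 255;-0.005 0 -0.21 0 255"
}}

```text
t: 53.82
tool_pos: [0.546, -0.0619, 0.2228]
tool_rot: [2.228, 2.173, -0.023]
contact_force: [-0.6, -0.1, 0.3]
opening: -0.0
```

```bash
python3 - <<'E'
from h import *
latch(); go(*at(CASE,.010,-.075),.22,-1.5)
a=snap('top'); cv2.imwrite('pics/t12.png',a[0]); b=snap('side'); cv2.imwrite('pics/s12.png',np.hstack([cv2.resize(a[0][100:320,110:450],(440,285)),cv2.resize(b[0][130:350,220:440],(285,285))]))
E
```

```text
latch 1 348 [[-5.7, 63.4, 59.8], [9.7, 65.6, 62.2], [25.8, 68.0, 63.9]]
latch -1 228 [[-5.0, -67.2, 58.1], [10.5, -64.7, 62.3], [26.1, -63.2, 63.6]]
cover ((12.172286987304688, -0.1313629150390625), (201.06185913085938, 116.71035766601562), 0.24766191840171814) 77.61215987655937
move [0.0025 0.0041 0.003 ] turn 0.0015 | head -1.41 tilt [ 0.0105 -0.0314 -0.9995] q6 -0.21 t 53.875 open -0.0002 F [-0.  -0.5 -0.4] pos [ 0.5462 -0.062   0.2231]
```

View pics/s12.png

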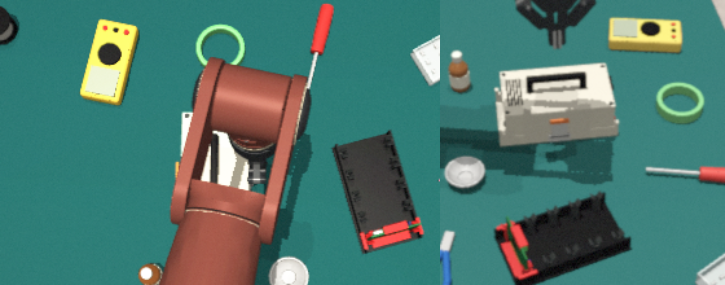

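Final picture: the cover is on the case with both latches up, and the rack holds only the burnt card in the red bay. The bystanders are undisturbed and the arm is clear. Handing in.

```bash
python3 -c "
from h import *
print(ticket.finish_job(), sensors.get_obs()['t'])"
```

```text
the job is handed in; nothing more can be done
the job is handed in; nothing more can be done
```

I handed the job in at about 54 s of the 210 s limit. The hand-in gives no verdict, so what follows rests on my own camera checks.

**What I did:**
- The burnt card went from case slot 1 into the red bay.
- The two new cards went into slots 2 and 1, blocks towards the front, and the rear panel into the rear slot.
- The cover had been knocked about 5 cm aside during the run. I found it again, seated it and swung both latches up.

**Last checks:**
- **Cards in the case:** their tops measured about 64.5 mm, the same as the good card in slot 3.
- **Rear panel:** its top measured 70.4 mm, against 70 mm expected.
- **Cover:** it was level and about 1.2 mm from the seat centre. Its top measured 77.5 mm, against 77 mm expected.
- **Latches:** both tips were at z of about 62 mm, hard against the skirt.
- **Good card and bystanders:** the good card stayed within a millimetre, and the bystanders looked untouched.

**What disagreed or went wrong:**
- **Finger length:** the real fingertips end about 28 mm above the reported TCP. My first two grips on the burnt card therefore closed on nothing, and one rested lightly on its block. I lowered the tool height to allow for this.
- **Burnt card height:** its top read about 1 mm higher than the other cards, which is within the 4 mm limit.
- **Tool tilt:** the tool picked up about 2° of tilt over the run, with no visible effect on the placements.

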